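Find the keeper box that still seals and put the jars away in it

TASK

One of the two smoky food keepers no longer seals: take the feeler blade and slide it gently into the slot under the front of each closed lid, the left-hand keeper first (left as the robot sees it) and then the right-hand one - it jams on a good seal and slips right in, well past the flange, where the seal has gone - then lay the blade back on its cork mat. Raise the lid of the keeper whose seal is good until it stands about upright, stand all the small capped glass jars upright in it, shut the lid fully and turn the dial on that lid so that its white line points at the red mark. Leave the leaky keeper shut and its dial as it is, and do not disturb the other kitchen things.

Things in the scene. Friction and masses are not known exactly. Their poses are not given: they have to be found in the camera images.
- keeper_a: flip-lid food keeper of smoky plastic, fixed. Origin: centre of its underside; x from its front (robot's side) to its back, y to its left, z up. Body 140 (x) by 185 (y) mm; inside 130 by 175 mm, inner floor 4 mm up; front wall 61 mm, other walls 68 mm high. A 6 mm thick flange along the front wall's top stands out to x = -92 mm, its top 61 mm up
- seam_a (a point): mouth of the 7 mm high slot between this keeper's flange and closed lid: on the flange's front edge, half-way up the slot, 48 mm left of the lift tab's middle; axes as the box. The slot is open to the front from y -85 to +85 mm; the blade enters along +x. 
- tab_a (a point): middle of the green lift tab on this lid's front edge: it stands out 38 mm, 24 mm wide (y), 10 mm thick, its top 78 mm up when shut; 188 mm in front of the hinge line, which runs along the box's y 75 mm behind the box centre, 68 mm up. Pinch it across its width from above; it can turn between the fingers as the lid rises
- lid_a (a joint): lid angle of this keeper (rad): 0 shut, grows as the front edge rises, 1.57 upright, stop at 1.9. A stiff hinge holds the lid wherever it is left (about 2 to 3 N at the tab to move it). Lid 169 by 185 by 6 mm
- dial_a (a joint): use-by dial on this lid (rad): 0 when the white line on its grip bar points to the front, grows clockwise seen from above, range -3 to 3; friction holds it. The red mark on the white scale ring is at 2.094 (120 degrees clockwise from the front); the 11 black ticks follow every 30 degrees
- dial_a_grip (a point): middle of the dial's grip bar, on the dial's axis: bar 44 mm long, 10 mm wide, 22 mm high, its top 11 mm above this point; beneath it a disc of 24 mm radius, top 11 mm below this point. Its x axis runs along the bar, the white line lying on the -x half. 85 mm in front of the hinge line, on the lid's middle line; 92 mm up when shut
- keeper_b: the other keeper: same outside, sizes and axes as keeper_a. One of the two (a or b, not told) has a good seal, the other a perished seal; they trade places from start to start. The closed lid's underside is 68 mm up, the lid reaching 2 mm farther to the front than the flange
- seam_b (a point): mouth of the 7 mm high slot between this keeper's flange and closed lid: on the flange's front edge, half-way up the slot, 48 mm left of the lift tab's middle; axes as the box. The slot is open to the front from y -85 to +85 mm; the blade enters along +x. 
- tab_b (a point): middle of the green lift tab on this lid's front edge: it stands out 38 mm, 24 mm wide (y), 10 mm thick, its top 78 mm up when shut; 188 mm in front of the hinge line, which runs along the box's y 75 mm behind the box centre, 68 mm up. Pinch it across its width from above; it can turn between the fingers as the lid rises
- lid_b (a joint): lid angle of this keeper (rad): 0 shut, grows as the front edge rises, 1.57 upright, stop at 1.9. A stiff hinge holds the lid wherever it is left (about 2 to 3 N at the tab to move it). Lid 169 by 185 by 6 mm
- dial_b (a joint): use-by dial on this lid (rad): 0 when the white line on its grip bar points to the front, grows clockwise seen from above, range -3 to 3; friction holds it. The red mark on the white scale ring is at 2.094 (120 degrees clockwise from the front); the 11 black ticks follow every 30 degrees
- dial_b_grip (a point): middle of the dial's grip bar, on the dial's axis: bar 44 mm long, 10 mm wide, 22 mm high, its top 11 mm above this point; beneath it a disc of 24 mm radius, top 11 mm below this point. Its x axis runs along the bar, the white line lying on the -x half. 85 mm in front of the hinge line, on the lid's middle line; 92 mm up when shut
- feeler_grip (a point): centre of the orange handle of the feeler blade (half-way up): handle 56 long (x) by 22 wide (y) by 28 mm high (z), lying level. The steel blade sticks out of its front end along +x, 16 mm wide, 2.5 mm thick, at half the handle's height; weight 50 g
- feeler_tip (a point): end of the feeler blade, 68 mm ahead of the handle's centre along +x. In a slot with a good seal it meets a springy strip 12 mm behind the mouth (gives 4 mm, about 5 N) and jams; where the seal has perished nothing stops it: tried there means in by 22 mm or more
- mat: cork mat where the feeler belongs, 180 (x) by 90 (y) by 4 mm, fixed; origin: centre of its underside
- jar1_mid (a point): middle (half-way up, on the axis) of a small closed glass jar with a red twist cap: 44 mm high, 50 mm across (cap 47), about 140 g; two or all of the three jars are there, the reading of an absent one is None
- jar2_mid (a point): middle (half-way up, on the axis) of a small closed glass jar with a yellow twist cap: 44 mm high, 50 mm across (cap 47), about 140 g; two or all of the three jars are there, the reading of an absent one is None
- jar3_mid (a point): middle (half-way up, on the axis) of a small closed glass jar with a blue twist cap: 44 mm high, 50 mm across (cap 47), about 140 g; two or all of the three jars are there, the reading of an absent one is None
- sauce_dish: bystander: white ceramic sauce dish, 80 mm across, 30 mm high; origin under its centre
- silicone_lid: bystander: blue silicone lid, 100 mm across, 6 mm thick with a 22 mm high knob; origin under its centre
- mug: bystander: blue mug, 80 mm across, 90 mm high; origin under its centre
- spice: bystander: spice jar with black cap, 48 mm across, 100 mm high; origin under its centre
Things that resemble listed ones, but are neither listed nor needed, are in the scene too. What is shaped like the part that bears jar2_mid but green is not meant. Of the things that look like the part that bears feeler_grip, the smallest one is meant.

How it is judged:
By the outcome, as a careful person would: the job done as asked, in the order asked, and still so for the second after the job is handed in, with the robot touching nothing.
Of jar1, jar2, jar3 only 2 to 3 are there at a start; the rules pass over those that are not, and their reading is None.
At some moment in a run one of jar1, jar2, jar3 may be knocked a few centimetres aside while the robot is not near it.
It also fails if it takes over 210 s, if anything falls off the work surface, if the arm or the gripper's body presses on something with over 40 N, if the wrist force passes 120 N, or if a joint passes its speed limit or range.

ROBOT

A 6-joint arm with a two-finger parallel gripper is mounted at the origin on the work surface. World frame = base frame: x ahead of the robot, y to its left, z up, the work surface at z = 0. Lengths are in mm, angles in degrees, forces in N, time in s.
With the tool pointing down it reaches from about 350 to 875 mm from the base axis. Payload 15.5 kg.
Tool frame: the origin (TCP) lies midway between the tips of the shut fingers; the grasp point (between the pads) lies 19 mm behind it; z points along the fingers, y is the direction in which the jaws open and shut (so a half turn about z gives the same grasp; the last joint's range is limited). The gripper opens to 85 mm and grips with 20 to 120 N. Pads are 22 mm wide; open, the fingers measure 114 mm over their backs; the gripper's body (76 mm by 85 mm) begins 54 mm behind the grasp point. The pads swing forward as they close: fully open they stand 13 mm farther back than shut.
Start: joints at [64.028, 28.281, 77.091, -0, 74.628, -5.472], TCP at [218.879, 585.421, 231.277] pointing down, gripper open.
Joint ranges: [-166.48, 166.48], [-47.26, 123.95], [12.59, 153.08], [-70.14, 250.14], [6.76, 159.57], [-176.63, 176.63]. Speed limits (degrees/s): [108.29, 108.29, 147.25, 172.46, 172.46, 172.46].

INTERFACE

Orientations are given as [roll, pitch, yaw] about the fixed x, y, z axes, in that order (R = Rz(yaw) Ry(pitch) Rx(roll)).
In Python, from bench import robot, grab_frame, camera_model gives the robot as it stands.
- The arm moves only by the shell command python3 -m creep 'ROWS'. ROWS is JSON, a list of rows, each a list of 3 entries, a list of its own where there are three numbers: the turn, a rotation vector about the tool's x, y, z in degrees, then the shift along the tool's x, y, z in cm, then the closure, from -1 (fully open) to 1 (shut), so that 0 is half open. A call has 1 to 20 rows; each row shifts and turns the commanded pose from where the row before left it, along the tool's axes as they then stand; what a row does not reach is not made up. A row lasts 1/8 s, in which the tool goes at most 62.5 mm and 10.7 degrees, less where a joint would pass 70% of its speed; a pose out of reach is approached as far as the arm can. A call is refused whole if a number of a shift passes 6.25 or a number of a turn 10.7, either way. A call with a gripper value outside its range is refused whole. The fingers move at their own pace and stop on an object; the grip force is fixed at half the most. Time passes only in rows, so rows that do not move let the fingers close. It gives the time, the measured TCP pose, the force and the opening at its end, in the units of the state.
- robot.observe(): the state, without advancing time (a new reading comes with each control period).
- grab_frame(name): name is "scene" or "top" or "wrist"; returns the picture (384x512x3 uint8, red, green, blue); there is no depth.
- camera_model(name): a dict with "camera_matrix" (3x3 intrinsics, pixels), "position" and "attitude" of the camera in the world. Camera axes: x right, y down, z forward; pixel columns grow to the right and rows downward; lengths in mm; the calibration is good to about 2 mm. A picture is of the moment at which its call begins: read the wrist's pose just before it. camera_model takes no time and is no camera call; for the wrist camera it gives the pose at the moment of the call.
- robot.sign_off(): hands the job in, once; it reports no verdict.
The state is a dict: "t": time; "joints": joint angles; "qvel": joint speeds; "tau": joint torques, N m; "tool_pos": TCP position; "tcp_rot": TCP orientation; "force": force on the tool from outside, world axes, zero at the start; "torque": the same for the moment, N m; "gripper_width": opening from 0.0 (shut) to 1.0 (fully open).
Only numpy, scipy, OpenCV 4.12 (cv2) and the standard library are available. Lean on these libraries where they do the work, as an engineer would, in place of code of your own. Each camera call takes 0.05 s, during which the arm holds its last target. There are 200 camera calls.

## Working session

There is one attempt and no reset: what is moved stays moved. The work goes in short steps, Python scripts to look and compute and a shell command to move; the robot and the scene stay as the last step left them, time stands still between calls to the robot, and variables do not carry over. Pictures are saved under pics/ and viewed, about 12 in all and at most 16, crops included, and the job is handed in when it is done.

```bash
ls; mkdir -p pics; cat > h.py <<'E'
import numpy as np, cv2
from bench import robot, grab_frame, camera_model
from scipy.spatial.transform import Rotation as R
E
python3 - <<'E'
from h import *
s=robot.observe(); print(s)
for n in ("scene","top","wrist"):
    m=camera_model(n); print(n,m)
    im=grab_frame(n); cv2.imwrite(f"pics/{n}0.png",im[:,:,::-1])
E
```

```text
pics
{'t': 0.0, 'joints': array([ 6.40281077e+01,  2.83147263e+01,  7.71284359e+01, -7.00492921e-04,
        7.46276706e+01, -5.47071022e+00]), 'qvel': array([-0.07445414, -0.05351786, -0.13417705, -0.04184043,  0.05635342,
        0.0208113 ]), 'tau': array([-4.38656905e-03, -8.82171178e+01, -3.83854973e+01, -4.14378865e-04,
        1.01313661e-02, -4.30435728e-05]), 'tool_pos': array([218.72013355, 585.08737415, 230.69425027]), 'tcp_rot': array([-1.79929425e+02, -6.08085189e-03,  1.59499000e+02]), 'force': array([-0.23209174, -0.43980141,  0.32273986]), 'torque': array([-0.00496007, -0.02247347,  0.00854183]), 'gripper_width': 0.9984798357282484}
scene {'camera_matrix': array([[391.22868759,   0.        , 256.39116363],
       [  0.        , 391.22868759, 195.30877328],
       [  0.        ,   0.        ,   1.        ]]), 'position': array([1152.63682694,  811.31068146,  980.51433252]), 'attitude': array([-128.79605876,   -0.7764314 ,  144.5724991 ])}
top {'camera_matrix': array([[369.56487791,   0.        , 253.83861412],
       [  0.        , 369.56487791, 194.66332894],
       [  0.        ,   0.        ,   1.        ]]), 'position': array([ 309.5177922 ,  -53.95891116, 1207.89407671]), 'attitude': array([-168.9533256 ,   -0.9699847 ,  -91.40292552])}
wrist {'camera_matrix': array([[312.55880637,   0.        , 251.8495033 ],
       [  0.        , 312.55880637, 189.9208265 ],
       [  0.        ,   0.        ,   1.        ]]), 'position': array([154.23864536, 609.73160251, 373.34020722]), 'attitude': array([164.23632067,   0.16711818,  69.49794635])}
```

View pics/top0.png

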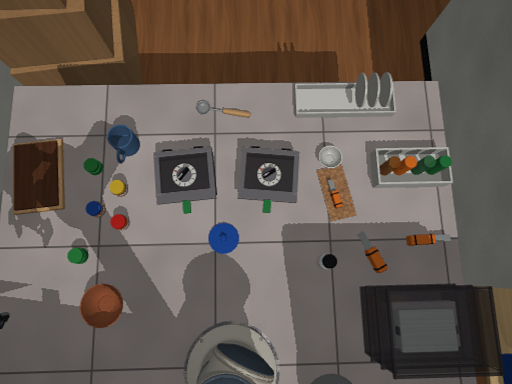

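View pics/scene0.png

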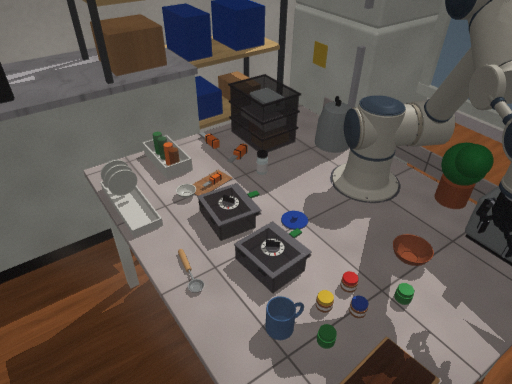

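Top view (up = +x, left = +y): keepers at (186,175) and (269,174), their tabs at (186,207) and (267,206). The mat is at (336,192) with a small orange feeler on it. Jars are red (118,222), yellow (117,187) and blue (94,209). The green jars and the two bigger orange feelers are decoys.

```bash
cat >> h.py <<'E'
def rotm(a): return R.from_euler('xyz',a,degrees=True).as_matrix()
def ray(m,px,z):
    K=m["camera_matrix"];px=np.atleast_2d(np.array(px,float))
    d=np.c_[(px[:,0]-K[0,2])/K[0,0],(px[:,1]-K[1,2])/K[1,1],np.ones(len(px))]@rotm(m["attitude"]).T
    p=np.array(m["position"]); return p+d*((z-p[2])/d[:,2])[:,None]
def proj(m,P):
    c=(np.atleast_2d(P)-m["position"])@rotm(m["attitude"]); K=m["camera_matrix"]
    return c[:,:2]/c[:,2:]*K[0,0]+K[:2,2]
HS={'red':((0,5),(175,180)),'orange':((6,14),),'yellow':((22,33),),'green':((55,85),),'blue':((105,128),)}
def blobs(im,col,amin=25,S=150,V=70):
    h=cv2.cvtColor(im,cv2.COLOR_RGB2HSV); M=np.zeros(h.shape[:2],np.uint8)
    for a,b in HS[col]: M|=cv2.inRange(h,(a,S,V),(b,255,255))
    n,l,st,c=cv2.connectedComponentsWithStats(M)
    out=[]
    for i in range(1,n):
        if st[i,4]>=amin:
            cnt=max(cv2.findContours((l==i).astype(np.uint8),0,2)[0],key=cv2.contourArea)
            out.append((c[i],st[i,4],cv2.minAreaRect(cnt),l==i))
    return out
E
python3 - <<'E'
from h import *
m=camera_model("top"); im=cv2.imread("pics/top0.png")[:,:,::-1].copy()
ms=camera_model("scene"); ims=cv2.imread("pics/scene0.png")[:,:,::-1].copy()
for c,z in (('red',44),('yellow',44),('blue',44),('green',78),('orange',32)):
    print(c)
    for b in blobs(im,c,20): print(' top',b[0].round(1),b[1],np.round(b[2][1],1),ray(m,b[0],z)[0].round(0))
    for b in blobs(ims,c,20): print('   sc',b[0].round(1),b[1],ray(ms,b[0],z)[0].round(0))
# mapping from scale ring
g=cv2.cvtColor(im,cv2.COLOR_RGB2GRAY)
for cx,cy in((184,175),(269,174)):
    w=im[cy-15:cy+16,cx-15:cx+16]; M=(w.min(2)>150).astype(np.uint8)
    p=np.argwhere(M)[:,::-1]+[cx-15,cy-15]; (c,r)=cv2.minEnclosingCircle(p.astype(np.float32)); print('ring',c,r,ray(m,[c],75)[0].round(0))
a=cv2.resize(im[130:220,145:305],None,fx=4.5,fy=4.5,interpolation=2)
cv2.imwrite("pics/dials.png",a[:,:,::-1])
E
```

```text
red
 top [117.8 221.1] 184 [14.1 14.8] [460. 351.  44.]
   sc [349.9 278.3] 175 [466. 358.  44.]
yellow
 top [116.7 186.6] 169 [13. 14.] [572. 359.  44.]
   sc [319.6  53.7] 265 [ -815. -1169.    44.]
   sc [325.1 296.9] 176 [575. 365.  44.]
blue
 top [ 93.  207.8] 158 [12.7 14.1] [505. 431.  44.]
 top [223.2 237.8] 711 [30. 29.] [401.  20.  44.]
   sc [229.7  16.9] 895 [ -791. -2305.    44.]
   sc [180.1  23.2] 782 [ -339. -2364.    44.]
   sc [204.6  93.7] 443 [  179. -1038.    44.]
   sc [215.6 105.2] 29 [ 202. -880.   44.]
   sc [294.2 219.4] 357 [435.  57.  44.]
   sc [359.2 302.5] 168 [508. 435.  44.]
green
 top [444.9 161.1] 103 [11. 10.] [ 626. -693.   78.]
 top [ 91.1 165.2] 149 [14.8 13.4] [635. 430.  78.]
 top [186.5 206.5] 79 [11.7  6.3] [497. 130.  78.]
 top [266.4 205.6] 74 [11.  6.] [ 494. -117.   78.]
 top [ 76.2 255.4] 202 [14. 17.] [356. 458.  78.]
   sc [477.1 156.1] 44 [-439.  219.   78.]
   sc [252.7 193.5] 30 [ 497. -113.   78.]
   sc [294.7 232.1] 38 [500. 133.  78.]
orange
 top [266.6  39.7] 20668 [ 83. 280.] [1095. -138.   32.]
 top [419.   33.3] 992 [79.5 26
[... 714 characters left out ...]
] 172 [ 603. -618.   32.]
   sc [240.  150.3] 112 [ 331. -448.   32.]
   sc [421.1 171.4] 44 [-210.  120.   32.]
   sc [215.4 177.5] 94 [ 529. -333.   32.]
   sc [453.8 192.5] 344 [-195.  284.   32.]
   sc [413.1 248.6] 819 [192. 384.  32.]
   sc [ 39. 270.] 74 [1227. -223.   32.]
   sc [ 70.7 325.2] 8043 [1201.   31.   32.]
   sc [ 11.  281.7] 83 [1306. -222.   32.]
   sc [500.7 370.5] 630 [359. 775.  32.]
   sc [159.7 371.7] 594 [1058.  289.   32.]
   sc [379.7 380.4] 35 [628. 617.  32.]
   sc [391.1 379.6] 24 [604. 632.  32.]
ring (183.65383911132812, 174.65383911132812) 11.351531982421875 [599. 141.  75.]
ring (268.6241760253906, 173.95301818847656) 11.137261390686035 [ 596. -127.   75.]
```

View pics/dials.png

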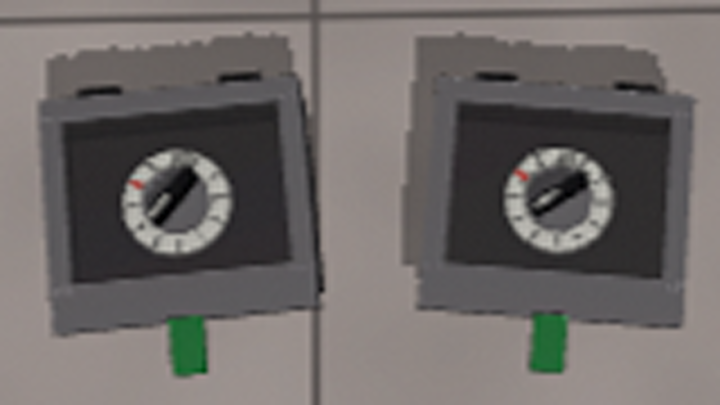

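The dials' ring centres and tabs agree with the stated 103 mm spacing. Keeper yaws are about +6° (left) and −5.6° (right). Next I turn the tool and fly to the feeler on the mat.

```bash
cat >> h.py <<'E'
def go(x,y,z,yaw=None,n=1):
    s=robot.observe(); M=rotm(s["tcp_rot"]); p=s["tool_pos"]
    d=M.T@(np.array([x,y,z])-p)/10
    t=R.from_matrix(M.T@rotm([180,0,s["tcp_rot"][2] if yaw is None else yaw])).as_rotvec(degrees=True)
    print("pose",p.round(1),s["tcp_rot"].round(1),"F",s["force"].round(1),"w",round(s["gripper_width"],3),"t",round(s["t"],1))
    print("shift",d.round(2),"/n",(d/n).round(3),"turn",t.round(1))
E
python3 -m creep '[[[0,0,10.25],[0,0,0],-1],[[0,0,10.25],[0,0,0],-1],[[0,0,10.25],[0,0,0],-1],[[0,0,10.25],[0,0,0],-1],[[0,0,10.25],[0,0,0],-1],[[0,0,10.25],[0,0,0],-1],[[0,0,10.25],[0,0,0],-1],[[0,0,10.25],[0,0,0],-1],[[0,0,10.25],[0,0,0],-1],[[0,0,10.25],[0,0,0],-1],[[0,0,10.25],[0,0,0],-1],[[0,0,10.25],[0,0,0],-1],[[0,0,10.25],[0,0,0],-1],[[0,0,10.25],[0,0,0],-1]]'
python3 -c "
from h import *
go(500,-346,200,16,18)"
```

```text
t: 1.9
tool_pos: [218.8, 585.3, 231.0]
tcp_rot: [180.0, 0.0, 15.7]
force: [-0.3, -0.2, 0.2]
gripper_width: 1.002
pose [218.8 585.3 231. ] [180.    0.   15.7] F [-0.3 -0.2  0.2] w 1.002 t 1.9
shift [ 1.94 97.26  3.15] /n [0.108 5.403 0.175] turn [ 0.   0.  -0.3]
```

```bash
python3 -m creep '[[[0,0,0],[0.108,5.4,0.17],-1],[[0,0,0],[0.108,5.4,0.17],-1],[[0,0,0],[0.108,5.4,0.17],-1],[[0,0,0],[0.108,5.4,0.17],-1],[[0,0,0],[0.108,5.4,0.17],-1],[[0,0,0],[0.108,5.4,0.17],-1],[[0,0,0],[0.108,5.4,0.17],-1],[[0,0,0],[0.108,5.4,0.17],-1],[[0,0,0],[0.108,5.4,0.17],-1],[[0,0,0],[0.108,5.4,0.17],-1],[[0,0,0],[0.108,5.4,0.17],-1],[[0,0,0],[0.108,5.4,0.17],-1],[[0,0,0],[0.108,5.4,0.17],-1],[[0,0,0],[0.108,5.4,0.17],-1],[[0,0,0],[0.108,5.4,0.17],-1],[[0,0,0],[0.108,5.4,0.17],-1],[[0,0,0],[0.108,5.4,0.17],-1],[[0,0,0],[0.108,5.4,0.17],-1],[[0,0,0],[0,0,0],-1],[[0,0,0],[0,0,0],-1]]'
cat > feel.py <<'E'
from h import *
import sys
m=camera_model("wrist"); im=grab_frame("wrist"); cv2.imwrite(sys.argv[1],im[:,:,::-1])
for b in blobs(im,'orange',60):
    box=ray(m,cv2.boxPoints(b[2]),32)
    c=ray(m,b[2][0],32)[0]; e=[box[1]-box[0],box[2]-box[1]]; L=max(e,key=np.linalg.norm)
    print(b[0].round(1),b[1],"ctr",c.round(1),"sides",[round(np.linalg.norm(v),1) for v in e],"yaw",np.degrees(np.arctan2(L[1],L[0])).round(1)%180)
go(500,-346,200,16)
E
python3 feel.py pics/feel1.png
```

```text
t: 4.4
tool_pos: [505.1, -343.1, 200.2]
tcp_rot: [-179.9, 0.0, 16.0]
force: [0.6, 1.0, 0.6]
gripper_width: 0.998
[494.6 119.8] 1586 ctr [ 622.  -549.4   32. ] sides [np.float64(39.7), np.float64(55.1)] yaw 28.69999999999999
[263.5 134.8] 193 ctr [ 544.1 -343.8   32. ] sides [np.float64(20.6), np.float64(8.8)] yaw 106.0
[262.7 158.4] 694 ctr [ 521.  -349.6   32. ] sides [np.float64(32.9), np.float64(21.6)] yaw 13.0
[262.  181.3] 154 ctr [ 498.  -355.9   32. ] sides [np.float64(20.4), np.float64(7.4)] yaw 106.0
[302.1 318. ] 472 ctr [ 357.  -446.3   32. ] sides [np.float64(29.4), np.float64(34.9)] yaw 26.0
[314.6 335.3] 82 ctr [ 333.6 -469.8   32. ] sides [np.float64(8.3), np.float64(17.1)] yaw 28.599999999999994
pose [ 505.1 -342.6  200.5] [-179.9    0.    16. ] F [-0.5  0.5  0.6] w 1.002 t 4.5
shift [-0.58  0.18  0.05] /n [-0.58   0.183  0.047] turn [-0.1  0.   0. ]
```

View pics/feel1.png

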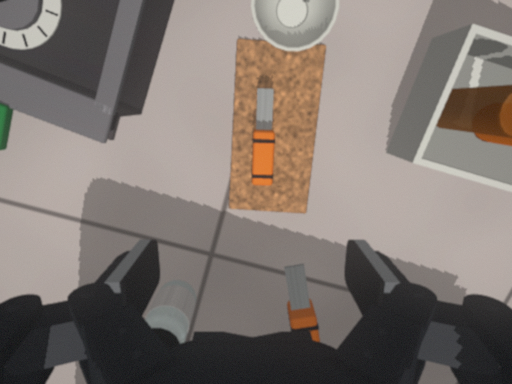

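The feeler is seen on the mat: handle centre at (262,158), blade pointing up. Its handle measures about 22×56 mm at (521,−350) with yaw 14.7°, so it is the small one. Now I descend and grip it.

```bash
python3 -c "
from h import *
go(521,-349.7,60,14.7,6)"
```

```text
pose [ 505.1 -342.6  200.5] [-179.9    0.    16. ] F [-0.5  0.5  0.6] w 1.002 t 4.5
shift [ 1.34  1.13 14.04] /n [0.224 0.189 2.341] turn [-0.1  0.   1.3]
```

```bash
python3 -m creep '[[[0,0,0],[0.67,0.56,3],0],[[0,0,0],[0.67,0.57,3],0],[[0,0,0],[0,0,3],0],[[0,0,1.3],[0,0,3],0],[[0,0,0],[0,0,2],0],[[0,0,0],[0,0,0],0],[[0,0,0],[0,0,0],0]]'
python3 -c "
from h import *
go(521,-349.7,6,14.7,4)"
```

```text
t: 5.32
tool_pos: [521.9, -350.5, 61.8]
tcp_rot: [180.0, -0.0, 14.7]
force: [-0.5, 0.7, -0.4]
gripper_width: 0.504
pose [ 521.9 -350.5   61.8] [180.   -0.   14.7] F [-0.5  0.7 -0.4] w 0.504 t 5.3
shift [-0.07 -0.1   5.58] /n [-0.018 -0.025  1.394] turn [ 0. -0.  0.]
```

```bash
python3 -m creep '[[[0,0,0],[-0.07,-0.05,2],0],[[0,0,0],[0,0,2],0],[[0,0,0],[0,0,1.4],0],[[0,0,0],[0,0,0],0],[[0,0,0],[0,0,0],0.3],[[0,0,0],[0,0,0],0.6],[[0,0,0],[0,0,0],1],[[0,0,0],[0,0,0],1],[[0,0,0],[0,0,0],1],[[0,0,0],[0,0,0],1],[[0,0,0],[0,0,0],1],[[0,0,0],[0,0,0],1]]'
python3 -c "
from h import *
go(521,-349.7,6,14.7,4)"
```

```text
t: 6.82
tool_pos: [521.2, -350.8, 7.8]
tcp_rot: [179.9, -0.1, 14.7]
force: [-1.2, -0.1, 8.4]
gripper_width: 0.243
pose [ 521.2 -350.8    7.8] [ 1.799e+02 -1.000e-01  1.470e+01] F [-1.2 -0.1  8.4] w 0.243 t 6.8
shift [ 0.01 -0.12  0.18] /n [ 0.003 -0.029  0.044] turn [ 0.1 -0.1  0. ]
```

Gripped (opening ≈21 mm). The 8 N up-force means the fingertips are just resting on the mat. Now lift and carry.

```bash
python3 -m creep '[[[0,0,0],[0,0,-0.5],1],[[0,0,0],[0,0,-2.5],1],[[0,0,0],[0,0,-5],1],[[0,0,0],[0,0,-5],1],[[0,0,8.7],[0,0,0],1],[[0,0,0],[0,0,0],1],[[0,0,0],[0,0,0],1]]'
python3 -c "
from h import *
go(415,169,140,6,11)"
```

```text
t: 7.7
tool_pos: [520.3, -350.2, 136.2]
tcp_rot: [-180.0, 0.0, 6.2]
force: [-0.3, -0.6, -0.5]
gripper_width: 0.246
pose [ 520.3 -350.2  136.2] [-180.     0.     6.2] F [-0.3 -0.6 -0.5] w 0.246 t 7.7
shift [ -4.87 -52.75  -0.33] /n [-0.443 -4.795 -0.03 ] turn [-0.   0.   0.2]
```

```bash
python3 -m creep '[[[0,0,0],[-0.443,-4.795,0],1],[[0,0,0],[-0.443,-4.795,0],1],[[0,0,0],[-0.443,-4.795,0],1],[[0,0,0],[-0.443,-4.795,0],1],[[0,0,0],[-0.443,-4.795,0],1],[[0,0,0],[-0.443,-4.795,0],1],[[0,0,0],[-0.443,-4.795,0],1],[[0,0,0],[-0.443,-4.795,0],1],[[0,0,0],[-0.443,-4.795,0],1],[[0,0,0],[-0.443,-4.795,0],1],[[0,0,0],[-0.443,-4.795,0],1],[[0,0,0],[0,0,0],1],[[0,0,0],[0,0,0],1]]'
cat > keep.py <<'E'
from h import *
import sys
m=camera_model("wrist"); im=grab_frame("wrist"); cv2.imwrite(sys.argv[1],im[:,:,::-1])
for b in blobs(im,'green',100):
    print("tab px",b[0].round(1),b[1],"ctr",ray(m,b[2][0],78)[0].round(1),'corners',ray(m,cv2.boxPoints(b[2]),78)[:,:2].round(0).tolist())
go(*map(float,sys.argv[2:6]))
E
python3 keep.py pics/k1.png 415 169 55 6
```

```text
t: 9.32
tool_pos: [416.9, 168.8, 136.3]
tcp_rot: [180.0, 0.0, 6.1]
force: [0.6, 0.6, -0.9]
gripper_width: 0.247
pose [417.1 168.4 136.4] [180.   0.   6.] F [-0.1  0.3  0.7] w 0.25 t 9.4
shift [-0.2  -0.08  8.14] /n [-0.196 -0.085  8.142] turn [0. 0. 0.]
```

View pics/k1.png

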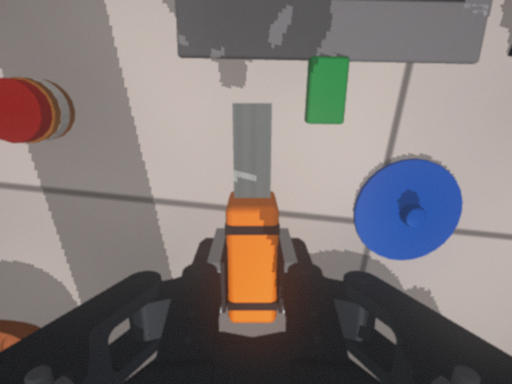

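Blade is held straight: tip at (252,103), handle at (253,258). The lid's front edge runs (178,57)–(478,62) and the tab is at (326,90).

```bash
python3 -c "
from h import *
m=camera_model('wrist')
print('edge68',ray(m,[[178,58],[478,63]],69)[:,:2].round(1))
print('tab78 corners',ray(m,[[309,57],[347,57],[307,122],[345,123]],78)[:,:2].round(1))
print('tip',ray(m,[[252,103],[233,103],[271,103]],146.5)[:,:2].round(1))
go(0,0,0)"
```

```text
edge68 [[506.5 224.2]
 [523.4  37.1]]
tab78 corners [[514.4 144.4]
 [516.8 121.9]
 [476.7 139.8]
 [478.6 115.9]]
tip [[484.9 175.7]
 [484.  183.4]
 [485.7 168. ]]
pose [417.1 168.4 136.4] [180.   0.   6.] F [-0.1  0.3  0.7] w 0.25 t 9.4
shift [-43.24  12.35  13.67] /n [-43.242  12.348  13.673] turn [0. 0. 0.]
```

```bash
python3 -m creep '[[[0,0,0.7],[0.6,-0.8,2.5],1],[[0,0,0],[0.6,0,2.5],1],[[0,0,0],[0,0,2.2],1],[[0,0,0],[0,0,1],1],[[0,0,0],[0,0,0],1],[[0,0,0],[0,0,0],1],[[0,0,0],[0,0,0],1]]'
python3 -c "
from h import *
go(446,178,54.3,5.3)"
```

```text
t: 10.25
tool_pos: [428.5, 178.2, 55.3]
tcp_rot: [-180.0, -0.1, 5.3]
force: [0.2, -0.2, -1.1]
gripper_width: 0.248
pose [428.5 178.2  55.3] [-1.8e+02 -1.0e-01  5.3e+00] F [ 0.2 -0.2 -1.1] w 0.248 t 10.2
shift [1.74 0.18 0.1 ] /n [1.736 0.183 0.105] turn [-0.  -0.1  0. ]
```

```bash
python3 -m creep '[[[0,0,0],[0.3,0,0.1],1],[[0,0,0],[0.3,0,0],1],[[0,0,0],[0.3,0,0],1],[[0,0,0],[0.3,0,0],1],[[0,0,0],[0.3,0,0],1],[[0,0,0],[0,0,0],1],[[0,0,0],[0,0,0],1]]'
python3 -m creep '[[[0,0,0],[0.3,0,0],1],[[0,0,0],[0.3,0,0],1],[[0,0,0],[0.2,0,0],1],[[0,0,0],[0,0,0],1],[[0,0,0],[0,0,0],1],[[0,0,0],[0,0,0],1]]'
```

```text
t: 11.12
tool_pos: [443.0, 179.5, 53.7]
tcp_rot: [180.0, 0.0, 5.3]
force: [-1.4, -0.2, -0.3]
gripper_width: 0.249
t: 11.88
tool_pos: [451.0, 180.3, 53.7]
tcp_rot: [180.0, 0.0, 5.3]
force: [-1.0, 0.1, -0.9]
gripper_width: 0.249
```

```bash
python3 -m creep '[[[0,0,0],[0.2,0,0],1],[[0,0,0],[0.2,0,0],1],[[0,0,0],[0.2,0,0],1],[[0,0,0],[0,0,0],1],[[0,0,0],[0,0,0],1]]'
python3 -m creep '[[[0,0,0],[0.15,0,0],1],[[0,0,0],[0.15,0,0],1],[[0,0,0],[0,0,0],1],[[0,0,0],[0,0,0],1]]'
```

```text
t: 12.5
tool_pos: [456.9, 180.8, 53.7]
tcp_rot: [180.0, 0.0, 5.3]
force: [-1.3, -1.2, -0.1]
gripper_width: 0.25
t: 13.0
tool_pos: [459.7, 181.1, 53.6]
tcp_rot: [180.0, 0.0, 5.3]
force: [-4.6, -0.2, -0.0]
gripper_width: 0.245
```

```bash
python3 -m creep '[[[0,0,0],[0.1,0,0],1],[[0,0,0],[0.1,0,0],1],[[0,0,0],[0,0,0],1],[[0,0,0],[0,0,0],1]]'
```

```text
t: 13.5
tool_pos: [460.4, 181.1, 53.4]
tcp_rot: [180.0, 0.2, 5.3]
force: [-10.5, 0.5, 2.5]
gripper_width: 0.243
```

The left keeper jams at about 15 mm depth with 10 N, so its seal is good. Now withdraw and move to the right keeper.

```bash
python3 -m creep '[[[0,0,0],[-0.5,0,0],1],[[0,0,0],[-1,0,0],1],[[0,0,0],[-2,0,0],1],[[0,0,0],[-2,0,0],1],[[0,0,0],[0,0,-4],1],[[0,0,0],[0,0,-4],1],[[0,0,10.6],[0,0,0],1],[[0,0,0],[0,0,0],1],[[0,0,0],[0,0,0],1]]'
python3 -c "
from h import *
go(420,-53,136,-5.3,5)"
```

```text
t: 14.62
tool_pos: [407.0, 176.2, 133.3]
tcp_rot: [180.0, 0.0, -5.1]
force: [-0.0, -0.3, -0.8]
gripper_width: 0.241
pose [407.  176.2 133.3] [180.    0.   -5.1] F [-0.  -0.3 -0.8] w 0.241 t 14.6
shift [ 3.31 22.71 -0.26] /n [ 0.663  4.543 -0.053] turn [0.  0.  0.2]
```

```bash
python3 -m creep '[[[0,0,0.2],[0.663,4.54,-0.05],1],[[0,0,0],[0.663,4.54,-0.05],1],[[0,0,0],[0.663,4.54,-0.05],1],[[0,0,0],[0.663,4.54,-0.05],1],[[0,0,0],[0.663,4.54,-0.05],1],[[0,0,0],[0,0,0],1],[[0,0,0],[0,0,0],1]]'
python3 keep.py pics/k2.png 420 -53 54.3 -5.3
```

```text
t: 15.5
tool_pos: [418.3, -52.7, 135.8]
tcp_rot: [-180.0, 0.1, -5.4]
force: [0.6, -0.4, -0.5]
gripper_width: 0.244
tab px [357.   54.6] 229 ctr [ 505.8 -121.2   78. ] corners [[513.0, -113.0], [511.0, -129.0], [499.0, -129.0], [500.0, -113.0]]
pose [418.3 -52.2 135.8] [-1.8e+02  1.0e-01 -5.4e+00] F [ 0.   0.7 -0.7] w 0.244 t 15.6
shift [0.19 0.06 8.15] /n [0.185 0.062 8.155] turn [-0.   0.1 -0.1]
```

View pics/k2.png

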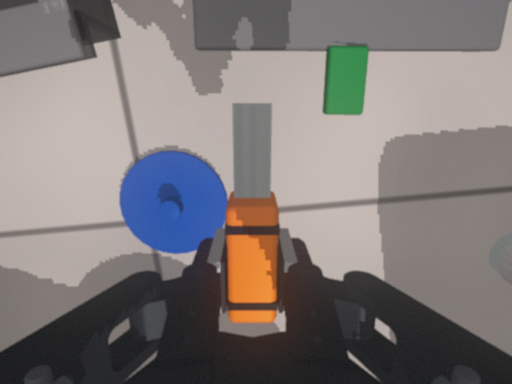

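```bash
python3 -c "
from h import *
m=camera_model('wrist')
e=ray(m,[[195,50],[500,51]],69)[:,:2];print(e.round(1))
y=(e[0]-e[1])/np.linalg.norm(e[0]-e[1]);x=np.array([y[1],-y[0]]);print(np.linalg.norm(e[0]-e[1]),'yaw',np.degrees(np.arctan2(x[1],x[0])))
mo=e.mean(0)+2*x+56*y; print('mouth',mo); t=mo-83*x
go(t[0],t[1],54.3,np.degrees(np.arctan2(x[1],x[0])))"
```

```text
[[ 520.5  -26.6]
 [ 502.2 -214.5]]
188.72197079574795 yaw -5.561748201128253
mouth [518.73717996 -65.00754677]
pose [418.3 -52.2 135.8] [-1.8e+02  1.0e-01 -5.4e+00] F [ 0.   0.7 -0.7] w 0.244 t 15.6
shift [1.83 0.3  8.15] /n [1.828 0.305 8.153] turn [-0.   0.1  0.2]
```

```bash
python3 -m creep '[[[0,0,0],[0.9,0.3,2.5],1],[[0,0,0],[0.9,0,2.5],1],[[0,0,0],[0,0,2.2],1],[[0,0,0],[0,0,1],1],[[0,0,0],[0,0,0],1],[[0,0,0],[0,0,0],1]]'
python3 -m creep '[[[0,0,0],[0.3,0,0],1],[[0,0,0],[0.3,0,0],1],[[0,0,0],[0.3,0,0],1],[[0,0,0],[0.3,0,0],1],[[0,0,0],[0.3,0,0],1],[[0,0,0],[0,0,0],1],[[0,0,0],[0,0,0],1]]'
```

```text
t: 16.3
tool_pos: [436.6, -57.4, 54.8]
tcp_rot: [180.0, -0.0, -5.5]
force: [-0.4, -0.5, -0.8]
gripper_width: 0.245
t: 17.18
tool_pos: [451.1, -59.0, 54.1]
tcp_rot: [-180.0, 0.0, -5.5]
force: [0.4, 0.1, -0.9]
gripper_width: 0.245
```

```bash
python3 -m creep '[[[0,0,0],[0.3,0,0],1],[[0,0,0],[0.3,0,0],1],[[0,0,0],[0.3,0,0],1],[[0,0,0],[0.2,0,0],1],[[0,0,0],[0,0,0],1],[[0,0,0],[0,0,0],1]]'
python3 -m creep '[[[0,0,0],[0.2,0,0],1],[[0,0,0],[0.2,0,0],1],[[0,0,0],[0.2,0,0],1],[[0,0,0],[0,0,0],1],[[0,0,0],[0,0,0],1]]'
```

```text
t: 17.92
tool_pos: [462.1, -60.1, 54.2]
tcp_rot: [-180.0, 0.0, -5.5]
force: [-0.1, -0.2, 0.7]
gripper_width: 0.247
t: 18.55
tool_pos: [468.1, -60.7, 54.2]
tcp_rot: [180.0, 0.0, -5.5]
force: [-0.0, 0.6, 0.1]
gripper_width: 0.244
```

```bash
python3 -m creep '[[[0,0,0],[0.2,0,0],1],[[0,0,0],[0.3,0,0],1],[[0,0,0],[0.3,0,0],1],[[0,0,0],[0.3,0,0],1],[[0,0,0],[0,0,0],1],[[0,0,0],[0,0,0],1]]'
python3 -m creep '[[[0,0,0],[-0.5,0,0],1],[[0,0,0],[-2,0,0],1],[[0,0,0],[-3,0,0],1],[[0,0,0],[-1.5,0,0],1],[[0,0,0],[0,0,-4.5],1],[[0,0,0],[0,0,-4.5],1],[[0,0,-10],[0,0,0],1],[[0,0,-10.2],[0,0,0],1],[[0,0,0],[0,0,0],1],[[0,0,0],[0,0,0],1]]'
python3 -c "
from h import *
go(521.2,-350.8,136,14.7,7)"
```

```text
t: 19.3
tool_pos: [479.0, -61.7, 54.1]
tcp_rot: [-180.0, 0.0, -5.5]
force: [-0.2, -0.1, -0.6]
gripper_width: 0.243
t: 20.55
tool_pos: [409.4, -55.0, 144.1]
tcp_rot: [-180.0, 0.0, 14.5]
force: [-0.3, 0.1, -0.4]
gripper_width: 0.245
pose [409.4 -55.  144.1] [-180.     0.    14.5] F [-0.3  0.1 -0.4] w 0.245 t 20.6
shift [ 3.44 31.43  0.81] /n [0.492 4.49  0.115] turn [-0.   0.  -0.2]
```

The right one went in about 28 mm with no force, so it leaks. Now the blade goes back to the mat.

```bash
python3 -m creep '[[[0,0,0],[0.492,4.49,0.1],1],[[0,0,0],[0.492,4.49,0.1],1],[[0,0,0],[0.492,4.49,0.1],1],[[0,0,0],[0.492,4.49,0.1],1],[[0,0,0],[0.492,4.49,0.1],1],[[0,0,0],[0.492,4.49,0.1],1],[[0,0,0],[0.492,4.49,0.1],1],[[0,0,0],[0,0,0],1],[[0,0,0],[0,0,0],1]]'
python3 -c "
from h import *
go(521.2,-350.8,12,14.7,4)"
```

```text
t: 21.68
tool_pos: [522.0, -349.8, 136.6]
tcp_rot: [-179.9, 0.0, 14.6]
force: [-0.2, 0.5, -1.1]
gripper_width: 0.248
pose [ 522.  -349.8  136.6] [-179.9    0.    14.6] F [-0.2  0.5 -1.1] w 0.248 t 21.7
shift [-0.1   0.09 12.46] /n [-0.024  0.022  3.116] turn [-0.1  0.  -0.1]
```

```bash
python3 -m creep '[[[0,0,0],[-0.1,0.09,4],1],[[0,0,0],[0,0,4],1],[[0,0,0],[0,0,3],1],[[0,0,0],[0,0,1],1],[[0,0,0],[0,0,0.4],1],[[0,0,0],[0,0,0.3],1],[[0,0,0],[0,0,0],1],[[0,0,0],[0,0,0],1]]'
```

```text
t: 22.68
tool_pos: [522.0, -351.6, 10.8]
tcp_rot: [180.0, -0.0, 14.7]
force: [0.3, -0.0, -0.5]
gripper_width: 0.246
```

```bash
python3 -m creep '[[[0,0,0],[0,0,0.15],1],[[0,0,0],[0,0,0.1],1],[[0,0,0],[0,0,0],1],[[0,0,0],[0,0,0],0.3],[[0,0,0],[0,0,0],0],[[0,0,0],[0,0,0],0],[[0,0,0],[0,0,0],0],[[0,0,0],[0,0,-2],0],[[0,0,0],[0,0,-4],0],[[0,0,0],[0,0,-4],0],[[0,0,0],[0,0,-5],0],[[0,0,0],[0,0,0],0],[[0,0,0],[0,0,0],0]]'
python3 feel.py pics/feel2.png
python3 -c "
from h import *
go(430,-50,190,5.3,6)"
```

```text
t: 24.3
tool_pos: [521.7, -351.3, 158.5]
tcp_rot: [180.0, -0.0, 14.7]
force: [0.2, 0.3, -0.1]
gripper_width: 0.498
[499.4 135.4] 972 ctr [ 618.3 -544.1   32. ] sides [np.float64(34.7), np.float64(35.4)] yaw 86.1
[252.  154.7] 259 ctr [ 545.5 -345.3   32. ] sides [np.float64(20.7), np.float64(9.6)] yaw 104.7
[252.  181.4] 892 ctr [ 522.2 -351.5   32. ] sides [np.float64(21.0), np.float64(32.1)] yaw 15.300000000000011
[252.1 206.5] 179 ctr [ 499.5 -357.4   32. ] sides [np.float64(19.9), np.float64(6.7)] yaw 104.7
[418.5 338.2] 133 ctr [ 403.4 -562.    32. ] sides [np.float64(8.2), np.float64(25.2)] yaw 59.2
pose [ 521.4 -351.1  157.6] [-180.     0.    14.7] F [ 0.8  0.  -0.2] w 0.498 t 24.4
shift [-1.94 -1.04 -4.24] /n [-1.941 -1.037 -4.235] turn [-0.   0.  -1.3]
pose [ 521.4 -351.1  157.6] [-180.     0.    14.7] F [ 0.8  0.  -0.2] w 0.498 t 24.4
shift [ -1.2  -31.44  -3.22] /n [-0.2   -5.241 -0.537] turn [-0.   0.   9.4]
```

View pics/feel2.png

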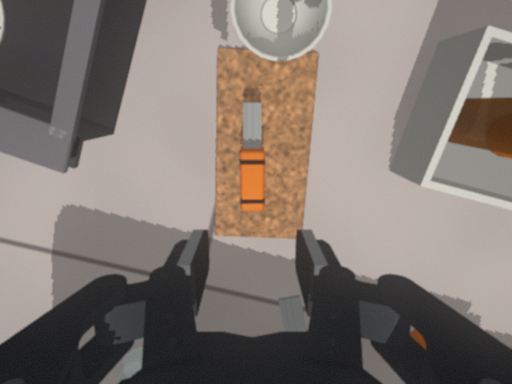

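The feeler is back on the mat: handle at (252,181), within 2 mm of where it began. Next, the left keeper's tab.

```bash
python3 -m creep '[[[0,0,9.2],[0,0,0],0],[[0,0,0],[0,0,0],0]]'
python3 -c "
from h import *
go(470,126.5,150,5.5,9)"
```

```text
t: 24.6
tool_pos: [521.3, -351.1, 156.8]
tcp_rot: [-179.9, 0.1, 5.5]
force: [0.2, -0.1, -0.4]
gripper_width: 0.5
pose [ 521.3 -351.1  156.8] [-1.799e+02  1.000e-01  5.500e+00] F [ 0.2 -0.1 -0.4] w 0.5 t 24.6
shift [ -0.5  -48.03   0.74] /n [-0.056 -5.336  0.082] turn [-0.1  0.1  0. ]
```

```bash
python3 -m creep '[[[0,0,0],[-0.056,-5.336,0],0],[[0,0,0],[-0.056,-5.336,0],0],[[0,0,0],[-0.056,-5.336,0],0],[[0,0,0],[-0.056,-5.336,0],0],[[0,0,0],[-0.056,-5.336,0],0],[[0,0,0],[-0.056,-5.336,0],0],[[0,0,0],[-0.056,-5.336,0],0],[[0,0,0],[-0.056,-5.336,0],0],[[0,0,0],[-0.056,-5.336,0],0],[[0,0,0],[0,0,0],0],[[0,0,0],[0,0,0],0]]'
cat > tab.py <<'E'
from h import *
import sys
m=camera_model("wrist"); im=grab_frame("wrist"); cv2.imwrite(sys.argv[1],im[:,:,::-1])
for b in blobs(im,'green',150,120,60):
    q=ray(m,cv2.boxPoints(b[2]),78); L=max([q[1]-q[0],q[2]-q[1]],key=np.linalg.norm)
    print("green",b[0].round(1),b[1],"ctr",ray(m,b[2][0],78)[0].round(1),q[:,:2].round(0).tolist(),'yaw',np.degrees(np.arctan2(L[1],L[0])).round(1)%180)
g=im[:,:,:].min(2)
M=(g>165).astype(np.uint8)
for c in cv2.findContours(M,0,2)[0]:
    if cv2.contourArea(c)>1500:
        (cx,cy),a,_=cv2.fitEllipse(c); print("ring",round(cx,1),round(cy,1),np.round(a,0),ray(m,[cx,cy],76)[0].round(1))
go(489.4,128.5,100,5.5,3)
E
python3 tab.py pics/t1.png
```

```text
t: 25.98
tool_pos: [470.5, 126.1, 157.4]
tcp_rot: [180.0, 0.0, 5.7]
force: [0.6, -0.2, -0.1]
gripper_width: 0.492
green [249.3 159.1] 1385 ctr [497.7 130.8  78. ] [[514.0, 143.0], [516.0, 122.0], [480.0, 118.0], [478.0, 140.0]] yaw 6.300000000000011
ring 466.5 294.2 [ 51. 140.] [404.5 -58.3  76. ]
ring 239.6 284.5 [ 65. 101.] [395.2 128.6  76. ]
ring 23.7 276.2 [40. 79.] [385.7 302.5  76. ]
ring 412.6 148.8 [151. 268.] [517.7  14.7  76. ]
ring 204.4 108.6 [224. 311.] [530.9 165.1  76. ]
pose [470.7 125.5 157.4] [180.    0.    5.6] F [-0.5 -0.4  0.6] w 0.497 t 26.0
shift [ 1.9  -0.11  5.74] /n [ 0.632 -0.038  1.914] turn [0.  0.  0.1]
```

View pics/t1.png

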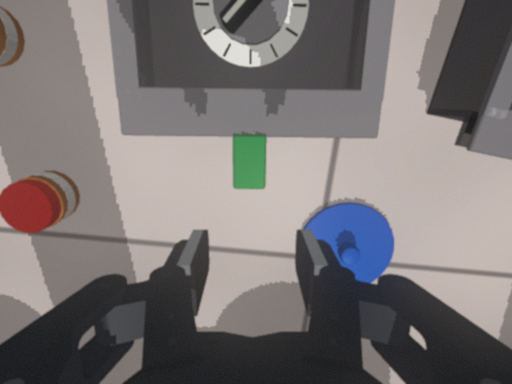

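Tab at (249,159) → (497,130.5), aligned with the tool. I'll pinch 7 mm further out than its middle.

```bash
python3 -m creep '[[[0,0,0],[1,-0.26,2.5],0],[[0,0,0],[0.96,0,2.5],0],[[0,0,0],[0,0,2.5],0],[[0,0,0],[0,0,2.2],0],[[0,0,0],[0,0,0],0],[[0,0,0],[0,0,0],0.3],[[0,0,0],[0,0,0],0.6],[[0,0,0],[0,0,0],1],[[0,0,0],[0,0,0],1],[[0,0,0],[0,0,0],1],[[0,0,0],[0,0,0],1]]'
```

```text
t: 27.4
tool_pos: [490.5, 130.3, 61.6]
tcp_rot: [180.0, -0.1, 5.5]
force: [-0.5, -6.1, 8.7]
gripper_width: 0.264
```

```bash
python3 -c "
from h import *
t=np.radians(np.arange(0,94,6.5)); x=195*(1-np.cos(t))+5*np.sin(t); u=195*np.sin(t)-5*(1-np.cos(t))
print(np.degrees(t[-1])); print(np.c_[np.diff(x),-np.diff(u)].round(1)/10)"
```

```text
91.0
[[ 0.18 -2.2 ]
 [ 0.43 -2.17]
 [ 0.67 -2.11]
 [ 0.91 -2.02]
 [ 1.13 -1.9 ]
 [ 1.34 -1.76]
 [ 1.53 -1.6 ]
 [ 1.7  -1.42]
 [ 1.85 -1.21]
 [ 1.97 -1.  ]
 [ 2.07 -0.77]
 [ 2.15 -0.53]
 [ 2.19 -0.28]
 [ 2.21 -0.03]]
```

```bash
python3 -m creep '[[[0,0,0],[0.09,0,-1.1],1],[[0,0,0],[0.09,0,-1.1],1],[[0,0,0],[0,0,0],1]]'
python3 -m creep '[[[0,0,0],[0.43,0,-2.17],1],[[0,0,0],[0.67,0,-2.11],1],[[0,0,0],[0.91,0,-2.02],1],[[0,0,0],[1.13,0,-1.9],1],[[0,0,0],[0,0,0],1]]'
```

```text
t: 27.78
tool_pos: [492.9, 130.5, 83.9]
tcp_rot: [180.0, -0.2, 5.5]
force: [4.9, -4.7, -2.4]
gripper_width: 0.262
t: 28.4
tool_pos: [524.9, 133.3, 166.5]
tcp_rot: [180.0, -0.2, 5.5]
force: [6.6, -5.8, -5.5]
gripper_width: 0.262
```

```bash
python3 -m creep '[[[0,0,0],[1.34,0,-1.76],1],[[0,0,0],[1.53,0,-1.6],1],[[0,0,0],[1.7,0,-1.42],1],[[0,0,0],[1.85,0,-1.21],1],[[0,0,0],[1.97,0,-1],1],[[0,0,0],[0,0,0],1]]'
python3 -m creep '[[[0,0,0],[2.07,0,-0.77],1],[[0,0,0],[2.15,0,-0.53],1],[[0,0,0],[2.19,0,-0.28],1],[[0,0,0],[2.21,0,-0.03],1],[[0,0,0],[0,0,0],1],[[0,0,0],[0,0,0],1]]'
```

```text
t: 29.15
tool_pos: [607.5, 140.7, 235.0]
tcp_rot: [179.9, -0.0, 5.5]
force: [2.1, -9.3, -5.0]
gripper_width: 0.26
t: 29.9
tool_pos: [692.3, 148.4, 250.6]
tcp_rot: [179.9, 0.0, 5.5]
force: [2.1, -12.1, -5.4]
gripper_width: 0.246
```

```bash
python3 -m creep '[[[0,0,0],[0,0,0],0.3],[[0,0,0],[0,0,0],0],[[0,0,0],[0,0,0],-0.3],[[0,0,0],[0,0,0],-0.3],[[0,0,0],[0,0,-2],-0.3],[[0,0,0],[0,0,-4],-0.3],[[0,0,0],[0,0,0],-0.3]]'
python3 -m creep '[[[0,0,-10],[-3,0,0],-1],[[0,0,-10],[0,-4,0],-1],[[0,0,-10],[0,-4,0],-1],[[0,0,-10],[0,-4,0],-1],[[0,0,-10],[0,0,0],-1],[[0,0,-10],[0,0,0],-1],[[0,0,-10],[0,0,0],-1],[[0,0,-10],[0,0,0],-1],[[0,0,-10],[0,0,0],-1],[[0,0,0],[0,0,0],-1]]'
python3 -c "
from h import *
go(510,310,220,95.5,5)
im=grab_frame('scene');cv2.imwrite('pics/s2.png',im[:,:,::-1])"
```

```text
t: 30.78
tool_pos: [693.6, 150.4, 314.2]
tcp_rot: [-180.0, -0.3, 5.5]
force: [1.6, 0.1, -0.4]
gripper_width: 0.65
t: 32.02
tool_pos: [611.1, 254.4, 310.1]
tcp_rot: [-180.0, 0.0, 95.5]
force: [-0.7, -0.4, 0.8]
gripper_width: 0.999
pose [611.1 254.4 310.1] [-180.     0.    95.5] F [-0.7 -0.4  0.8] w 0.999 t 32.0
shift [ 6.5  -9.53  9.02] /n [ 1.299 -1.905  1.803] turn [-0.  0. -0.]
```

View pics/s2.png

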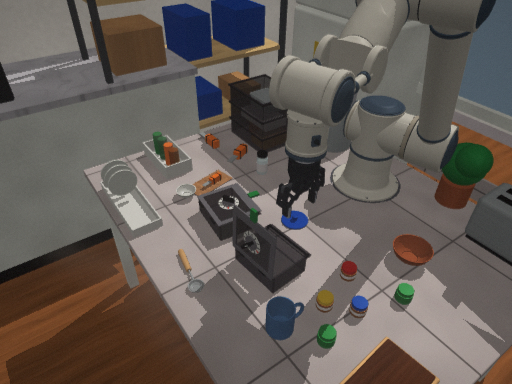

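The lid stands upright at (250,235) and the jars are still in place. On to look at the jars.

```bash
python3 -m creep '[[[0,0,0],[1.3,-1.9,1.8],-1],[[0,0,0],[1.3,-1.9,1.8],-1],[[0,0,0],[1.3,-1.9,1.8],-1],[[0,0,0],[1.3,-1.9,1.8],-1],[[0,0,0],[1.3,-1.9,1.8],-1],[[0,0,0],[0,0,0],-1],[[0,0,0],[0,0,0],-1]]'
cat > jars.py <<'E'
from h import *
import sys
m=camera_model("wrist"); im=grab_frame("wrist"); cv2.imwrite(sys.argv[1],im[:,:,::-1])
for col in('red','yellow','blue'):
    for b in blobs(im,col,250):
        cnt=max(cv2.findContours(b[3].astype(np.uint8),0,2)[0],key=cv2.contourArea)
        c,r=cv2.minEnclosingCircle(cnt); print(col,b[0].round(1),b[1],"r",round(r,1),"->",ray(m,b[0],40)[0].round(1))
go(510,310,220,95.5)
E
python3 jars.py pics/j1.png
```

```text
t: 32.95
tool_pos: [511.2, 310.0, 221.1]
tcp_rot: [180.0, -0.0, 95.4]
force: [0.3, 0.1, -0.5]
gripper_width: 1.001
red [176.3 152.2] 1511 r 22.5 -> [431.1 320.7  40. ]
yellow [315.5 125.5] 1609 r 23.0 -> [571.3 361.3  40. ]
blue [256.5  39.7] 1591 r 25.3 -> [503.7 435.   40. ]
blue [167.5 337.4] 331 r 16.6 -> [426.7  87.8  40. ]
pose [511.5 309.9 221.3] [179.9  -0.   95.4] F [-0.1 -0.2 -0.7] w 0.999 t 33.0
shift [ 0.02 -0.15  0.13] /n [ 0.023 -0.147  0.125] turn [ 0.1 -0.  -0.1]
```

View pics/j1.png

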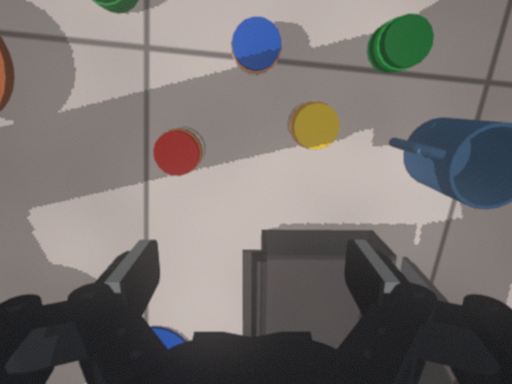

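Red now sits at (177,152) → (431,321): it has been knocked about 4 cm. Yellow is at (571,361) and blue at (504,435). The mug handle is close to yellow, so I'll pick that one with the jaws along y. Red first.

```bash
python3 -c "
from h import *
m=camera_model('wrist'); print('handle',ray(m,[[392,145],[440,155]],60).round(0).tolist())
go(431.5,320,6,95.5,5)"
```

```text
handle [[644.0, 351.0, 60.0], [693.0, 346.0, 60.0]]
pose [511.5 309.9 221.3] [179.9  -0.   95.4] F [-0.1 -0.2 -0.7] w 0.999 t 33.0
shift [ 1.75 -7.89 21.52] /n [ 0.35  -1.579  4.303] turn [ 0.1 -0.  -0.1]
```

```bash
python3 -m creep '[[[0,0,0],[0.9,-4,2],-0.65],[[0,0,0],[0.85,-3.9,2],-0.65],[[0,0,0],[0,0,5],-0.65],[[0,0,0],[0,0,5],-0.65],[[0,0,0],[0,0,4],-0.65],[[0,0,0],[0,0,2.5],-0.65],[[0,0,0],[0,0,0.9],-0.65],[[0,0,0],[0,0,0],-0.65],[[0,0,0],[0,0,0],-0.3],[[0,0,0],[0,0,0],0],[[0,0,0],[0,0,0],0.5],[[0,0,0],[0,0,0],1],[[0,0,0],[0,0,0],1],[[0,0,0],[0,0,0],1]]'
python3 -c "
from h import *
go(0,0,0)"
```

```text
t: 34.75
tool_pos: [431.0, 320.2, 8.1]
tcp_rot: [179.9, -0.0, 95.5]
force: [0.0, -1.5, 11.4]
gripper_width: 0.564
pose [431.  320.2   8.1] [179.9  -0.   95.5] F [ 0.  -1.5 11.4] w 0.564 t 34.8
shift [-27.75 -45.97   0.69] /n [-27.746 -45.969   0.692] turn [ 0.1 -0.  -0. ]
```

```bash
python3 -m creep '[[[0,0,0],[0,0,-1],1],[[0,0,0],[0,0,-4],1],[[0,0,0],[0,0,-5],1],[[0,0,0],[0,0,-4],1],[[0,0,0],[0,0,0],1]]'
python3 -c "
from h import *
go(606.8,85.8,140,95.5,6)"
```

```text
t: 35.38
tool_pos: [431.6, 320.8, 150.3]
tcp_rot: [179.7, -0.2, 95.5]
force: [0.2, 0.3, -2.1]
gripper_width: 0.565
pose [431.6 320.8 150.3] [179.7  -0.2  95.5] F [ 0.2  0.3 -2.1] w 0.565 t 35.4
shift [-25.07  15.18   1.05] /n [-4.178  2.53   0.175] turn [ 0.3 -0.2  0. ]
```

```bash
python3 -m creep '[[[0,0,0],[-4.18,2.53,0.1],1],[[0,0,0],[-4.18,2.53,0.1],1],[[0,0,0],[-4.18,2.53,0.1],1],[[0,0,0],[-4.18,2.53,0.1],1],[[0,0,0],[-4.18,2.53,0.1],1],[[0,0,0],[-4.18,2.53,0.1],1],[[0,0,0],[0,0,0],1],[[0,0,0],[0,0,0],1]]'
python3 -c "
from h import *
m=camera_model('wrist'); im=grab_frame('wrist'); cv2.imwrite('pics/p1.png',im[:,:,::-1])
go(606.8,85.8,14,95.5,6)"
```

```text
t: 36.38
tool_pos: [604.5, 84.9, 140.0]
tcp_rot: [-179.9, -0.0, 95.5]
force: [0.0, 0.2, -2.2]
gripper_width: 0.564
pose [604.4  85.3 140.2] [-179.9   -0.    95.5] F [-0.5  0.6 -1.3] w 0.564 t 36.4
shift [ 0.02  0.26 12.62] /n [0.003 0.043 2.103] turn [-0.1 -0.   0. ]
```

View pics/p1.png

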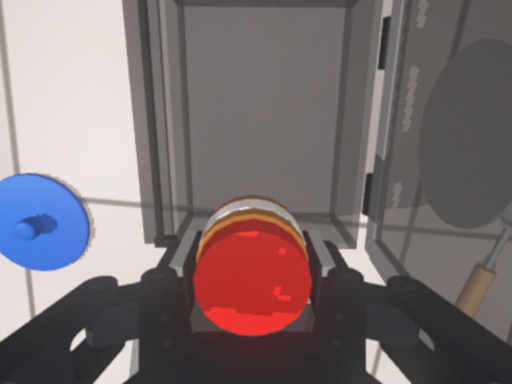

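```bash
python3 -c "
from h import *
m=camera_model('wrist')
K=np.array([609.5,141.3]);a=np.radians(5.5);x=np.array([np.cos(a),np.sin(a)]);y=np.array([-x[1],x[0]])
for n,bx,by,z in(('floor FL',-65,87.5,4),('floor BL',65,87.5,4),('floor FR',-65,-87.5,4),('floor BR',65,-87.5,4),('topR F',-70,-92.5,68),('topR B',70,-92.5,68),('flange',-92,-92.5,61),('flangeL',-92,92.5,61)):
  print(n,proj(m,np.r_[K+bx*x+by*y,z])[0].round(0))
"
```

```text
floor FL [184.   5.]
floor BL [348.   5.]
floor FR [195. 213.]
floor BR [332. 213.]
topR F [173. 248.]
topR B [359. 248.]
flange [147. 244.]
flangeL [120. -32.]
```

Projected keeper corners match the picture within a few pixels, so the frame is right. The jar is held straight, red cap at (252,275). Lowering it.

```bash
python3 -m creep '[[[0,0,0],[0,0.2,4],1],[[0,0,0],[0,0,4],1],[[0,0,0],[0,0,3],1],[[0,0,0],[0,0,1],1],[[0,0,0],[0,0,0.5],1],[[0,0,0],[0,0,0],1],[[0,0,0],[0,0,0],1]]'
```

```text
t: 37.3
tool_pos: [607.9, 85.1, 16.7]
tcp_rot: [179.9, 0.0, 95.5]
force: [0.4, 0.2, -1.5]
gripper_width: 0.562
```

```bash
python3 -m creep '[[[0,0,0],[0,0,0.2],1],[[0,0,0],[0,0,0.15],1],[[0,0,0],[0,0,0],1],[[0,0,0],[0,0,0],0.5],[[0,0,0],[0,0,0],-0.2],[[0,0,0],[0,0,0],-0.5],[[0,0,0],[0,0,0],-0.5],[[0,0,0],[0,0,-3],-0.5],[[0,0,0],[0,0,-5],-0.5],[[0,0,0],[0,0,-5],-0.5],[[0,0,0],[0,0,0],-0.5]]'
python3 -c "
from h import *
go(504,420,150,95.5,7)"
```

```text
t: 38.67
tool_pos: [609.5, 85.1, 146.2]
tcp_rot: [179.6, 0.0, 95.5]
force: [0.3, -0.8, -0.6]
gripper_width: 0.754
pose [609.5  85.1 146.2] [179.6   0.   95.5] F [ 0.3 -0.8 -0.6] w 0.754 t 38.7
shift [34.35 -7.29 -0.45] /n [ 4.907 -1.041 -0.064] turn [0.4 0.  0. ]
```

```bash
python3 -m creep '[[[0,0,0],[4.56,-1.33,-0.6],-0.65],[[0,0,0],[4.56,-1.33,-0.6],-0.65],[[0,0,0],[4.56,-1.33,-0.6],-0.65],[[0,0,0],[4.56,-1.33,-0.6],-0.65],[[0,0,0],[4.56,-1.33,-0.6],-0.65],[[0,0,0],[4.56,-1.33,-0.6],-0.65],[[0,0,0],[0,0,0],-0.65],[[0,0,0],[0,0,0],-0.65]]'
python3 jars.py pics/j2.png; python3 -c "
from h import *
go(504,434,6,95.5)"
```

```text
t: 39.67
tool_pos: [501.4, 349.2, 177.4]
tcp_rot: [-179.9, 0.0, 95.5]
force: [0.5, -0.5, 0.7]
gripper_width: 0.824
yellow [329.7 173.5] 1947 r 25.5 -> [571.6 361.3  40. ]
blue [261.   69.8] 777 r 25.0 -> [499.6 443.9  40. ]
blue [277.2  96.8] 303 r 20.9 -> [515.7 423.6  40. ]
pose [501.7 348.8 177.5] [-179.9    0.    95.5] F [-0.3  0.   0.4] w 0.826 t 39.7
shift [-3.94  0.45 -4.25] /n [-3.943  0.45  -4.248] turn [-0.1  0.  -0. ]
pose [501.7 348.8 177.5] [-179.9    0.    95.5] F [-0.3  0.   0.4] w 0.826 t 39.7
shift [ 8.47  1.06 17.14] /n [ 8.473  1.056 17.143] turn [-0.1  0.  -0. ]
```

```bash
python3 -m creep '[[[0,0,0],[4.25,0.53,2],-0.65],[[0,0,0],[4.25,0.53,2],-0.65],[[0,0,0],[0,0,4],-0.65],[[0,0,0],[0,0,4],-0.65],[[0,0,0],[0,0,3],-0.65],[[0,0,0],[0,0,1.3],-0.65],[[0,0,0],[0,0,0.6],-0.65],[[0,0,0],[0,0,0],-0.65],[[0,0,0],[0,0,0],-0.3],[[0,0,0],[0,0,0],0],[[0,0,0],[0,0,0],0.5],[[0,0,0],[0,0,0],1],[[0,0,0],[0,0,0],1],[[0,0,0],[0,0,0],1]]'
python3 -m creep '[[[0,0,0],[0,0,-1],1],[[0,0,0],[0,0,-4],1],[[0,0,0],[0,0,-5],1],[[0,0,0],[0,0,-4],1],[[0,0,0],[0,0,0],1],[[0,0,0],[0,0,0],1]]'
python3 -c "
from h import *
go(601.5,140.5,145,95.5,6)"
```

```text
t: 41.48
tool_pos: [504.6, 435.6, 10.7]
tcp_rot: [179.9, -0.0, 95.5]
force: [-0.9, -3.2, 10.7]
gripper_width: 0.562
t: 42.22
tool_pos: [503.8, 435.1, 149.1]
tcp_rot: [-180.0, 0.0, 95.5]
force: [0.5, -0.2, -3.0]
gripper_width: 0.562
pose [503.8 435.1 149.1] [-180.     0.    95.5] F [ 0.5 -0.2 -3. ] w 0.562 t 42.2
shift [-30.26   6.9    0.41] /n [-5.044  1.15   0.069] turn [-0.  0.  0.]
```

```bash
python3 -m creep '[[[0,0,0],[-5.05,1.15,0.1],1],[[0,0,0],[-5.05,1.15,0.1],1],[[0,0,0],[-5.05,1.15,0.1],1],[[0,0,0],[-5.05,1.15,0.1],1],[[0,0,0],[-5.05,1.15,0.1],1],[[0,0,0],[-5.05,1.15,0.1],1],[[0,0,0],[0,0,0],1],[[0,0,0],[0,0,0],1]]'
python3 -c "
from h import *
go(601.5,140.5,18,95.5,6)"
```

```text
t: 43.22
tool_pos: [601.1, 140.3, 142.2]
tcp_rot: [-179.9, -0.0, 95.5]
force: [0.3, -0.5, -0.5]
gripper_width: 0.563
pose [601.1 140.3 142.2] [-179.9   -0.    95.5] F [ 0.3 -0.5 -0.5] w 0.563 t 43.2
shift [1.000e-02 6.000e-02 1.242e+01] /n [2.000e-03 1.100e-02 2.069e+00] turn [-0.1 -0.  -0. ]
```

```bash
python3 -m creep '[[[0,0,0],[0,0,4],1],[[0,0,0],[0,0,4],1],[[0,0,0],[0,0,3],1],[[0,0,0],[0,0,1],1],[[0,0,0],[0,0,0.4],1],[[0,0,0],[0,0,0.2],1],[[0,0,0],[0,0,0],1],[[0,0,0],[0,0,0],1]]'
```

```text
t: 44.22
tool_pos: [602.2, 140.3, 17.8]
tcp_rot: [179.9, -0.0, 95.5]
force: [-0.1, 0.7, -1.8]
gripper_width: 0.564
```

```bash
python3 -m creep '[[[0,0,0],[0,0,0.2],1],[[0,0,0],[0,0,0.1],1],[[0,0,0],[0,0,0],1],[[0,0,0],[0,0,0],0.5],[[0,0,0],[0,0,0],-0.2],[[0,0,0],[0,0,0],-0.5],[[0,0,0],[0,0,0],-0.5],[[0,0,0],[0,0,-3],-0.5],[[0,0,0],[0,0,-5],-0.5],[[0,0,0],[0,0,-5],-0.5],[[0,0,0],[0,0,0],-0.5]]'
python3 -m creep '[[[0,0,0],[4.5,-1,-1],-0.65],[[0,0,0],[4.5,-1,-1],-0.65],[[0,0,0],[4.5,-1,-1],-0.65],[[0,0,0],[4.5,-1,-1],-0.65],[[0,0,-10],[0,0,0],-0.65],[[0,0,-10],[0,0,0],-0.65],[[0,0,-10],[0,0,0],-0.65],[[0,0,-10],[0,0,0],-0.65],[[0,0,-10],[0,0,0],-0.65],[[0,0,-10],[0,0,0],-0.65],[[0,0,-10],[0,0,0],-0.65],[[0,0,-10],[0,0,0],-0.65],[[0,0,-10],[0,0,0],-0.65],[[0,0,0],[0,0,0],-0.65],[[0,0,0],[0,0,0],-0.65]]'
python3 jars.py pics/j3.png; python3 -c "
from h import *
go(571,361,150,185.5)"
```

```text
t: 45.6
tool_pos: [603.9, 140.6, 148.0]
tcp_rot: [179.6, -0.0, 95.5]
force: [0.4, -0.1, -0.6]
gripper_width: 0.749
t: 47.48
tool_pos: [544.6, 315.5, 183.6]
tcp_rot: [-180.0, -0.0, -174.7]
force: [0.3, -0.1, 0.3]
gripper_width: 0.828
red [ 15.4 219.6] 1479 r 25.4 -> [607.5  88.8  40. ]
yellow [296.1 209.2] 1660 r 23.6 -> [571.4 360.9  40. ]
blue [ 62.1 219.3] 1914 r 26.4 -> [602.9 134.3  40. ]
pose [544.6 315.6 183.8] [-180.    -0.  -174.7] F [-0.2 -0.3 -0.5] w 0.824 t 47.5
shift [ 3.5  -0.23 -3.62] /n [ 3.503 -0.235 -3.619] turn [-0.  -0.  89.8]
pose [544.6 315.6 183.8] [-180.    -0.  -174.7] F [-0.2 -0.3 -0.5] w 0.824 t 47.5
shift [-3.05  4.28  3.38] /n [-3.046  4.282  3.377] turn [-0.  -0.  -0.2]
```

View pics/j3.png

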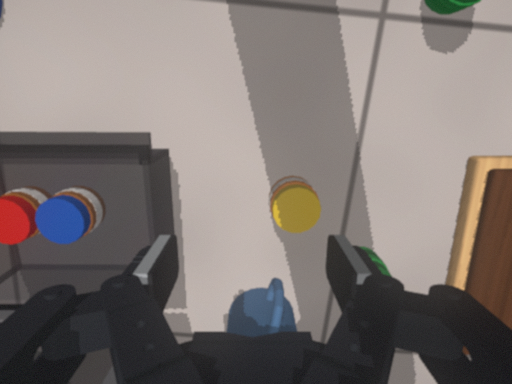

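Red (15,219) and blue (62,219) stand in the keeper. Yellow is at (296,209) → (571,361).

```bash
python3 -m creep '[[[0,0,0],[-1.5,2.14,2],-0.6],[[0,0,0],[-1.5,2.14,2],-0.6],[[0,0,0],[0,0,4],-0.6],[[0,0,0],[0,0,4],-0.6],[[0,0,0],[0,0,3],-0.6],[[0,0,0],[0,0,1.5],-0.6],[[0,0,0],[0,0,1.2],-0.6],[[0,0,0],[0,0,0],-0.6],[[0,0,0],[0,0,0],-0.3],[[0,0,0],[0,0,0],0],[[0,0,0],[0,0,0],0.5],[[0,0,0],[0,0,0],1],[[0,0,0],[0,0,0],1],[[0,0,0],[0,0,0],1]]'
python3 -m creep '[[[0,0,0],[0,0,-1],1],[[0,0,0],[0,0,-4],1],[[0,0,0],[0,0,-5],1],[[0,0,0],[0,0,-4],1],[[0,0,10],[0,0,0],1],[[0,0,10],[0,0,0],1],[[0,0,10],[0,0,0],1],[[0,0,10],[0,0,0],1],[[0,0,10],[0,0,0],1],[[0,0,10],[0,0,0],1],[[0,0,10],[0,0,0],1],[[0,0,10],[0,0,0],1],[[0,0,9.8],[0,0,0],1],[[0,0,0],[0,0,0],1],[[0,0,0],[0,0,0],1]]'
python3 -c "
from h import *
go(596.3,195.7,145,95.5,4)"
```

```text
t: 49.28
tool_pos: [571.1, 361.5, 8.7]
tcp_rot: [180.0, 0.1, -174.5]
force: [-2.0, -0.6, 8.8]
gripper_width: 0.565
t: 51.15
tool_pos: [570.6, 361.1, 147.6]
tcp_rot: [180.0, -0.0, 95.9]
force: [-0.4, -0.1, -1.9]
gripper_width: 0.562
pose [570.6 361.1 147.6] [180.   -0.   95.9] F [-0.4 -0.1 -1.9] w 0.562 t 51.1
shift [-16.72   0.85   0.26] /n [-4.18   0.213  0.065] turn [ 0.  -0.   0.4]
```

```bash
python3 -m creep '[[[0,0,0.4],[-4.18,0.21,0.1],1],[[0,0,0],[-4.18,0.21,0.1],1],[[0,0,0],[-4.18,0.21,0.1],1],[[0,0,0],[-4.18,0.21,0.1],1],[[0,0,0],[0,0,0],1],[[0,0,0],[0,0,0],1]]'
python3 -c "
from h import *
go(596.3,195.7,17,95.5,6)"
```

```text
t: 51.9
tool_pos: [594.7, 195.7, 143.4]
tcp_rot: [180.0, -0.0, 95.4]
force: [-0.2, 0.8, -0.7]
gripper_width: 0.561
pose [594.7 195.7 143.4] [180.   -0.   95.4] F [-0.2  0.8 -0.7] w 0.561 t 51.9
shift [-1.000e-02  1.600e-01  1.264e+01] /n [-2.000e-03  2.600e-02  2.106e+00] turn [ 0.  -0.  -0.1]
```

```bash
python3 -m creep '[[[0,0,0],[0,0.1,4],1],[[0,0,0],[0,0,4],1],[[0,0,0],[0,0,3],1],[[0,0,0],[0,0,1],1],[[0,0,0],[0,0,0.5],1],[[0,0,0],[0,0,0.2],1],[[0,0,0],[0,0,0],1],[[0,0,0],[0,0,0],1]]'
```

```text
t: 52.9
tool_pos: [596.0, 195.6, 16.8]
tcp_rot: [179.9, -0.0, 95.3]
force: [0.3, -0.5, -1.3]
gripper_width: 0.564
```

```bash
python3 -m creep '[[[0,0,0],[0,0,0.2],1],[[0,0,0],[0,0,0.15],1],[[0,0,0],[0,0,0],1],[[0,0,0],[0,0,0],0.5],[[0,0,0],[0,0,0],-0.2],[[0,0,0],[0,0,0],-0.5],[[0,0,0],[0,0,0],-0.5],[[0,0,0],[0,0,-3],-0.5],[[0,0,0],[0,0,-5],-0.5],[[0,0,0],[0,0,-5],-0.5],[[0,0,0],[0,0,-5],-0.5],[[0,0,0],[0,0,0],-0.5]]'
python3 -m creep '[[[0,0,0],[-3,-4,-5],0],[[0,0,0],[-3,-4,-5],0],[[0,0,10],[0,0,0],0],[[0,0,10],[0,0,0],0],[[0,0,10],[0,0,0],0],[[0,0,10],[0,0,0],0],[[0,0,10],[0,0,0],0],[[0,0,10],[0,0,0],0],[[0,0,10],[0,0,0],0],[[0,0,10],[0,0,0],0],[[0,0,9.8],[0,0,0],0],[[0,0,0],[0,0,0],0],[[0,0,0],[0,0,0],0]]'
python3 jars.py pics/j4.png; python3 tab.py pics/t2.png
```

```text
t: 54.4
tool_pos: [597.6, 196.0, 196.8]
tcp_rot: [179.6, -0.1, 95.3]
force: [0.7, 0.2, 0.1]
gripper_width: 0.749
t: 56.02
tool_pos: [530.0, 136.2, 280.7]
tcp_rot: [180.0, 0.0, 5.7]
force: [0.1, -0.3, -0.2]
gripper_width: 0.5
red [302.6  98.4] 1336 r 20.9 -> [607.7  83.6  40. ]
yellow [207.1  99.1] 1312 r 20.8 -> [595.7 195.4  40. ]
blue [258.2  98.4] 1188 r 20.0 -> [602.5 135.7  40. ]
blue [333.7 236.7] 1196 r 30.1 -> [436.9  17.   40. ]
pose [530.  136.2 280.8] [180.    0.    5.7] F [-0.5  0.6  0.8] w 0.5 t 56.1
shift [ -0.26 -17.49   6.08] /n [ -0.263 -17.495   6.081] turn [ -0.    0.  -89.8]
green [ 7.9 37.1] 242 ctr [639.4 393.5  78. ] [[658.0, 399.0], [660.0, 384.0], [620.0, 388.0], [618.0, 403.0]] yaw 174.0
green [462.7 215.4] 528 ctr [ 494.4 -117.1   78. ] [[477.0, -105.0], [516.0, -108.0], [511.0, -129.0], [472.0, -127.0]] yaw 175.7
green [  6.1 258.8] 224 ctr [387.8 420.2  78. ] [[365.0, 433.0], [408.0, 428.0], [410.0, 408.0], [367.0, 412.0]] yaw 173.3
ring 240.6 274.5 [52. 94.] [389.7 136.1  76. ]
ring 75.1 258.5 [48. 61.] [391.8 340.7  76. ]
ring 22.6 284.7 [ 41. 103.] [348.4 408.5  76. ]
ring 16.6 141.0 [ 47. 193.] [530.9 397.1  76. ]
ring 75.8 248.8 [ 38. 428.] [405.2 339.1  76. ]
ring 388.2 150.3 [142. 264.] [561.4 -13.8  76. ]
ring 212.4 136.9 [150. 278.] [556.8 182.3  76. ]
pose [530.  136.2 280.9] [180.    0.    5.7] F [1.  1.  0.2] w 0.499 t 56.1
shift [-4.11  0.36 18.09] /n [-1.372  0.121  6.03 ] turn [0.  0.  0.2]
```

View pics/j4.png

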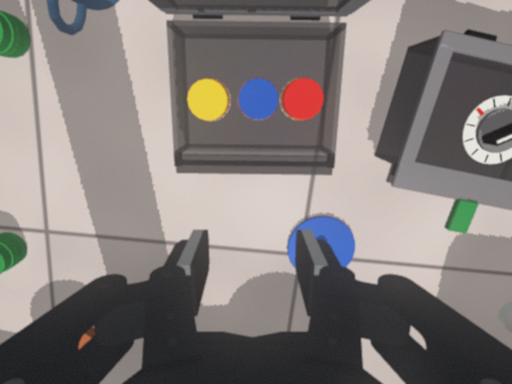

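All three jars are upright in the keeper: yellow (207,99), blue (258,98), red (302,98). Now back to the tab to shut the lid.

```bash
python3 -m creep '[[[0,0,0.2],[0,0,-4],0],[[0,0,0],[5.5,0,0],0],[[0,0,0],[5.5,0,0],0],[[0,0,0],[5.2,0.3,0],0],[[0,0,0],[0,0,0],0],[[0,0,0],[0,0,0],0]]'
python3 -c "
from h import *
go(692.3,148.8,251,5.5,4)"
```

```text
t: 56.88
tool_pos: [691.2, 148.1, 320.6]
tcp_rot: [-180.0, 0.1, 5.4]
force: [0.3, -0.1, 1.1]
gripper_width: 0.5
pose [691.2 148.1 320.6] [-1.8e+02  1.0e-01  5.4e+00] F [ 0.3 -0.1  1.1] w 0.5 t 56.9
shift [ 0.12 -0.06  6.96] /n [ 0.031 -0.014  1.74 ] turn [-0.   0.1 -0.1]
```

```bash
python3 -m creep '[[[0,0,0],[0.1,0,3],0],[[0,0,0],[0,0,2.5],0],[[0,0,0],[0,0,1.5],0],[[0,0,0],[0,0,0],0],[[0,0,0],[0,0,0],0.3],[[0,0,0],[0,0,0],0.6],[[0,0,0],[0,0,0],1],[[0,0,0],[0,0,0],1],[[0,0,0],[0,0,0],1]]'
python3 -m creep '[[[0,0,0],[-2.21,0,0.03],1],[[0,0,0],[-2.19,0,0.28],1],[[0,0,0],[-2.15,0,0.53],1],[[0,0,0],[-2.07,0,0.77],1],[[0,0,0],[0,0,0],1]]'
```

```text
t: 58.0
tool_pos: [693.2, 148.2, 252.7]
tcp_rot: [180.0, -0.1, 5.3]
force: [-1.3, -1.0, 6.5]
gripper_width: 0.222
t: 58.62
tool_pos: [606.1, 140.3, 235.6]
tcp_rot: [180.0, 0.0, 5.3]
force: [-0.2, -0.1, -0.5]
gripper_width: 0.004
```

The grip slipped off. I'll look before going on.

```bash
python3 -m creep '[[[0,0,0],[0,0,-5],1],[[0,0,0],[-4,0,-5],0],[[0,0,0],[-4,0,0],0],[[0,0,0],[-4,0,0],0],[[0,0,0],[0,0,0],0]]'; python3 -c "
from h import *
im=grab_frame('scene'); cv2.imwrite('pics/s3f.png',im[:,:,::-1]); w=grab_frame('wrist'); cv2.imwrite('pics/w3.png',w[:,:,::-1])
a=cv2.resize(im[150:310,190:350],(500,500),interpolation=2); b=cv2.resize(w,(300,225))
o=np.zeros((500,800,3),np.uint8); o[:,:500]=a; o[:225,500:]=b; t=grab_frame('top'); o[225:500,500:]=cv2.resize(t[120:230,140:260],(300,275),interpolation=2)
cv2.imwrite('pics/s3.png',o[:,:,::-1]); go(0,0,0)"
```

```text
t: 59.25
tool_pos: [487.3, 129.3, 335.2]
tcp_rot: [-180.0, -0.1, 5.3]
force: [0.7, 0.1, 0.9]
gripper_width: 0.499
pose [489.6 129.4 334.4] [-1.8e+02 -1.0e-01  5.3e+00] F [0.8 0.3 0.1] w 0.5 t 59.4
shift [-50.     8.37  33.36] /n [-50.004   8.369  33.363] turn [-0.  -0.1  0. ]
```

View pics/s3.png

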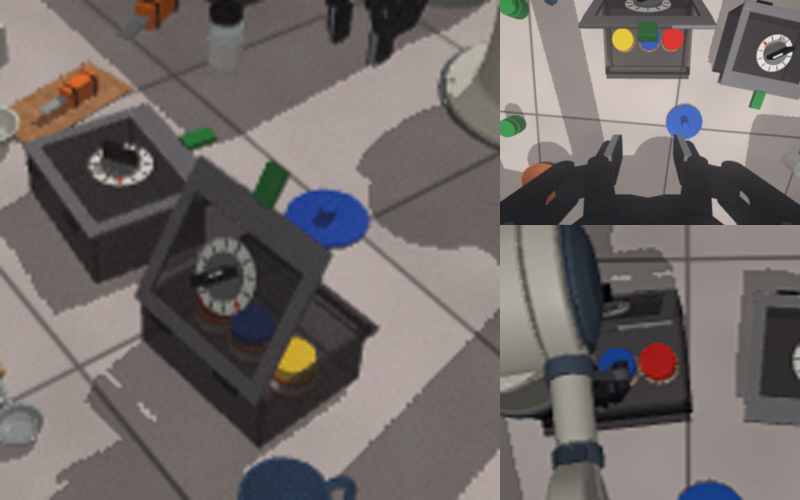

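```bash
python3 -c "
from h import *
from scipy.optimize import least_squares
ms=camera_model('scene'); mw=camera_model('wrist')
ims=cv2.imread('pics/s3f.png')[:,:,::-1].copy(); imw=cv2.imread('pics/w3.png')[:,:,::-1].copy()
S=[b for b in blobs(ims,'green',20,110,40)]; W=[b for b in blobs(imw,'green',50,110,40)]
S0=min(S,key=lambda b:np.hypot(*(b[0]-[276,209]))); W0=min(W,key=lambda b:np.hypot(*(b[0]-[251,54])))
print(S0[0],S0[1],W0[0],W0[1])
K=np.array([609.5,141.3]);a=np.radians(5.5);x=np.array([np.cos(a),np.sin(a)])
def P(th,r=188):
    c,s=np.cos(th),np.sin(th); bx=75-r*c+5*s; return np.r_[K+bx*x,68+r*s+5*c]
for nm,m,b in(('s',ms,S0),('w',mw,W0)):
    f=least_squares(lambda t:proj(m,P(t[0]))[0]-b[0],[1.0]); print(nm,np.degrees(f.x),f.fun.round(1))
f=least_squares(lambda t:np.r_[proj(ms,P(t[0]))[0]-S0[0],proj(mw,P(t[0]))[0]-W0[0]],[1.0]);th=f.x[0]
print(np.degrees(th),P(th).round(1),P(th,195).round(1)); q=P(th,193); go(q[0],q[1],q[2]-13,5.5,4)"
```

```text
[275.86746988 208.51807229] 83 [252.00850159  53.10201913] 941
s [59.02379106] [ 0.  -0.4]
w [58.94883614] [-1.2  0. ]
58.95044890065968 [591.9 139.6 231.6] [588.3 139.3 237.6]
pose [489.6 129.4 334.4] [-1.8e+02 -1.0e-01  5.3e+00] F [0.8 0.3 0.1] w 0.5 t 59.4
shift [10.   -0.07 11.17] /n [ 2.5   -0.018  2.792] turn [-0.  -0.1 -0.2]
```

Both views give 59° for the lid. I'll re-pinch there and lower it along the arc.

```bash
python3 -m creep '[[[0,0,0],[5,0,0],0],[[0,0,0],[4.9,-0.07,0],0],[[0,0,0],[0,0,4],0],[[0,0,0],[0,0,4],0],[[0,0,0],[0,0,3],0],[[0,0,0],[0,0,0],0],[[0,0,0],[0,0,0],0]]'
python3 -c "
from h import *
go(588.3,139.3,224.6,5.5,1)
t=np.radians(np.linspace(59,0,11)); x=195*(1-np.cos(t))+5*np.sin(t); u=195*np.sin(t)-5*(1-np.cos(t))
print(np.c_[np.diff(x),-np.diff(u)].round(1)/10)"
```

```text
t: 60.28
tool_pos: [588.0, 139.2, 224.9]
tcp_rot: [-180.0, -0.1, 5.3]
force: [-0.5, 0.8, 0.8]
gripper_width: 0.503
pose [588.  139.2 224.9] [-1.8e+02 -1.0e-01  5.3e+00] F [-0.5  0.8  0.8] w 0.503 t 60.3
shift [ 0.03 -0.    0.03] /n [ 0.026 -0.005  0.026] turn [-0.  -0.1 -0.2]
[[-1.69  1.08]
 [-1.57  1.25]
 [-1.44  1.4 ]
 [-1.29  1.54]
 [-1.12  1.67]
 [-0.94  1.77]
 [-0.76  1.86]
 [-0.56  1.93]
 [-0.36  1.98]
 [-0.15  2.  ]]
```

```bash
python3 -m creep '[[[0,0,0],[0,0,0],0.3],[[0,0,0],[0,0,0],0.6],[[0,0,0],[0,0,0],1],[[0,0,0],[0,0,0],1],[[0,0,0],[0,0,0],1]]'
python3 -m creep '[[[0,0,0],[-0.85,0,0.54],1],[[0,0,0],[-0.84,0,0.54],1],[[0,0,0],[0,0,0],1]]'
python3 -m creep '[[[0,0,0],[-1.57,0,1.25],1],[[0,0,0],[-1.44,0,1.4],1],[[0,0,0],[-1.29,0,1.54],1],[[0,0,0],[0,0,0],1]]'
```

```text
t: 60.9
tool_pos: [587.3, 138.8, 225.2]
tcp_rot: [180.0, -0.1, 5.3]
force: [-2.4, -3.1, 5.2]
gripper_width: 0.263
t: 61.28
tool_pos: [570.0, 137.2, 214.1]
tcp_rot: [180.0, -0.1, 5.3]
force: [-3.6, -3.4, 7.0]
gripper_width: 0.266
t: 61.78
tool_pos: [526.2, 133.4, 171.3]
tcp_rot: [180.0, 0.1, 5.3]
force: [-9.0, -3.6, 5.9]
gripper_width: 0.268
```

```bash
python3 -m creep '[[[0,0,0],[-1.12,0,1.67],1],[[0,0,0],[-0.94,0,1.77],1],[[0,0,0],[-0.76,0,1.86],1],[[0,0,0],[0,0,0],1]]'
python3 -m creep '[[[0,0,0],[-0.56,0,1.93],1],[[0,0,0],[-0.36,0,1.98],1],[[0,0,0],[-0.1,0,1.4],1],[[0,0,0],[-0.05,0,0.6],1],[[0,0,0],[0,0,0],1]]'
```

```text
t: 62.28
tool_pos: [498.8, 130.9, 118.1]
tcp_rot: [180.0, 0.1, 5.3]
force: [-8.2, -2.4, 2.9]
gripper_width: 0.268
t: 62.9
tool_pos: [488.4, 130.0, 59.3]
tcp_rot: [180.0, 0.1, 5.3]
force: [-6.7, -3.1, 0.4]
gripper_width: 0.265
```

```bash
python3 -m creep '[[[0,0,0],[0,0,0.2],1],[[0,0,0],[0,0,0.2],1],[[0,0,0],[0,0,0],1],[[0,0,0],[0,0,0],1]]'
```

```text
t: 63.4
tool_pos: [488.4, 130.0, 56.4]
tcp_rot: [180.0, 0.1, 5.3]
force: [-13.0, -2.8, 19.3]
gripper_width: 0.265
```

Resisting with 19 N at the shut height. Release and look at the dial.

```bash
python3 -m creep '[[[0,0,0],[0,0,0],0.5],[[0,0,0],[0,0,0],0],[[0,0,0],[0,0,0],0],[[0,0,0],[0,0,-4],0],[[0,0,0],[0,0,-4],0],[[0,0,0],[1.5,0,-5],0],[[0,0,0],[0,0,0],0],[[0,0,0],[0,0,0],0]]'
cat > dial.py <<'E'
from h import *
import sys
m=camera_model("wrist"); im=grab_frame("wrist"); cv2.imwrite(sys.argv[1],im[:,:,::-1])
K=np.array([609.5,141.3]);a=np.radians(5.5);x=np.array([np.cos(a),np.sin(a)]);y=np.array([-x[1],x[0]])
# rectify dial top: 1px=0.15mm, up=+x box
D=K-10*x
def rect(z,h=45,n=500):
    q=[np.r_[D+sx*h*x+sy*h*y,z] for sx,sy in((1,1),(1,-1),(-1,-1),(-1,1))]
    H=cv2.getPerspectiveTransform(proj(m,np.array(q)).astype(np.float32),np.float32([[0,0],[n,0],[n,n],[0,n]]))
    return cv2.warpPerspective(im,H,(n,n))
A=rect(103);B=rect(75)
cv2.imwrite(sys.argv[1].replace('.png','r.png'),np.hstack([A[50:450,50:450],B[50:450,50:450]])[:,:,::-1])
h=cv2.cvtColor(B,cv2.COLOR_RGB2HSV); g=B.min(2)
M=cv2.morphologyEx((g>110).astype(np.uint8),cv2.MORPH_CLOSE,np.ones((15,15)))
c=max(cv2.findContours(M,0,2)[0],key=cv2.contourArea); e,r=cv2.minEnclosingCircle(c); off=(np.array(e)-250)*90/500
print("ring ctr offset mm box x,y",(-off[1]).round(1),(-off[0]).round(1),"r",round(r*.18,1),"ctr",(D-off[1]*x-off[0]*y).round(1))
R_=cv2.inRange(h,(0,120,80),(8,255,255))|cv2.inRange(h,(172,120,80),(180,255,255))
p=np.argwhere(R_)[:,::-1]-np.array(e); p=p[np.hypot(*p.T)*.18<36]
if len(p): v=p.mean(0); print("red cw angle from front",np.degrees(np.arctan2(-v[0],v[1])).round(1),len(p))
for b in blobs(im,'green',150,110,50): print("tab",b[0].round(0),ray(m,b[2][0],78)[0].round(1))
go(D[0],D[1],90,5.5)
E
python3 dial.py pics/d1.png
```

```text
t: 64.4
tool_pos: [503.4, 131.4, 184.9]
tcp_rot: [-180.0, -0.0, 5.3]
force: [-0.9, 0.8, -0.7]
gripper_width: 0.5
ring ctr offset mm box x,y -1.5 -0.6 r 37.8 ctr [598.1 139.6]
red cw angle from front 120.7 768
tab [252. 194.] [497.6 130.7  78. ]
pose [502.9 131.3 184.3] [1.8e+02 1.0e-01 5.3e+00] F [-0.2 -1.  -0.1] w 0.501 t 64.5
shift [ 9.72 -0.    9.42] /n [ 9.722e+00 -4.000e-03  9.421e+00] turn [ 0.   0.1 -0.2]
```

View pics/d1r.png

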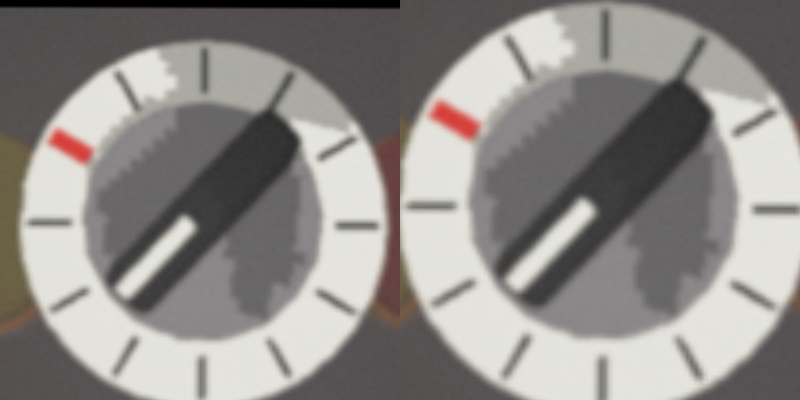

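The lid is shut (tab back at its starting position). The red mark is at 120.7° and the white line at about 46.5°, so the dial needs about +73.8° clockwise. Gripping the bar at yaw 139°.

```bash
python3 -m creep '[[[0,0,0],[4.8,0,0],0],[[0,0,0],[4.75,0,0],0],[[0,0,-10.3],[0,0,0],0],[[0,0,-10.3],[0,0,0],0],[[0,0,-10.3],[0,0,0],0],[[0,0,-10.3],[0,0,0],0],[[0,0,-10.3],[0,0,0],0],[[0,0,-10.3],[0,0,0],0],[[0,0,-10.3],[0,0,0],0],[[0,0,-10.3],[0,0,0],0],[[0,0,-10.3],[0,0,0],0],[[0,0,-10.3],[0,0,0],0],[[0,0,-10.3],[0,0,0],0],[[0,0,-10.3],[0,0,0],0],[[0,0,-10.1],[0,0,0],0],[[0,0,0],[0,0,0],0],[[0,0,0],[0,0,0],0]]'
python3 -c "
from h import *
go(598.2,139.8,86,139,4)"
```

```text
t: 66.58
tool_pos: [598.1, 140.2, 184.3]
tcp_rot: [-179.9, -0.0, 138.8]
force: [-0.5, -0.4, 0.5]
gripper_width: 0.5
pose [598.1 140.2 184.3] [-179.9   -0.   138.8] F [-0.5 -0.4  0.5] w 0.5 t 66.6
shift [-0.04 -0.02  9.83] /n [-0.01  -0.004  2.457] turn [-0.1 -0.  -0.2]
```

```bash
python3 -m creep '[[[0,0,-0.2],[0,0,3.5],0],[[0,0,0],[0,0,3],0],[[0,0,0],[0,0,2],0],[[0,0,0],[0,0,1.2],0],[[0,0,0],[0,0,0],0],[[0,0,0],[0,0,0],0.3],[[0,0,0],[0,0,0],0.6],[[0,0,0],[0,0,0],0.8],[[0,0,0],[0,0,0],1],[[0,0,0],[0,0,0],1],[[0,0,0],[0,0,0],1]]'
```

```text
t: 67.95
tool_pos: [598.3, 139.9, 88.8]
tcp_rot: [-180.0, 0.0, 139.2]
force: [-4.2, -3.4, 10.0]
gripper_width: 0.102
```

```bash
python3 -m creep '[[[0,0,9.2],[0,0,-0.1],1],[[0,0,9.2],[0,0,0],1],[[0,0,9.2],[0,0,0],1],[[0,0,9.2],[0,0,0],1],[[0,0,9.2],[0,0,0],1],[[0,0,9.2],[0,0,0],1],[[0,0,9.2],[0,0,0],1],[[0,0,9.2],[0,0,0],1],[[0,0,0],[0,0,0],1],[[0,0,0],[0,0,0],1],[[0,0,0],[0,0,0],1]]'
python3 -m creep '[[[0,0,0],[0,0,0],0.8],[[0,0,0],[0,0,0],0.5],[[0,0,0],[0,0,0],0.2],[[0,0,0],[0,0,-2],0],[[0,0,0],[0,0,-4],0],[[0,0,0],[0,0,-5],0],[[0,0,0],[0,0,0],0]]'
python3 -c "
from h import *
go(510,131,190,65)"
```

```text
t: 69.32
tool_pos: [598.6, 140.0, 89.1]
tcp_rot: [180.0, 0.0, 65.7]
force: [0.5, -5.4, 1.7]
gripper_width: 0.096
t: 70.2
tool_pos: [600.5, 140.7, 202.9]
tcp_rot: [179.7, -0.2, 65.6]
force: [-1.2, 0.2, -0.1]
gripper_width: 0.496
pose [600.5 140.7 202.9] [179.7  -0.2  65.6] F [-1.2  0.2 -0.1] w 0.496 t 70.2
shift [-4.62 -7.85  1.23] /n [-4.625 -7.848  1.225] turn [ 0.3 -0.2  0.6]
```

```bash
python3 -m creep '[[[0,0,0],[-2.3,-3.9,0.6],0],[[0,0,0],[-2.3,-3.9,0.6],0],[[0,0,10],[0,0,0],0],[[0,0,10],[0,0,0],0],[[0,0,10],[0,0,0],0],[[0,0,10],[0,0,0],0],[[0,0,10],[0,0,0],0],[[0,0,10],[0,0,0],0],[[0,0,0],[0,0,0],0],[[0,0,0],[0,0,0],0]]'
python3 dial.py pics/d2.png
python3 - <<'E'
from h import *
a=cv2.imread('pics/d2r.png'); A=a[:,:400]
g=A.min(2); yy,xx=np.mgrid[:400,:400]
o=np.zeros((600,800,3),np.uint8); o[:300,:600]=cv2.resize(a,(600,300)); 
s=grab_frame('scene')[:,:,::-1]; t=grab_frame('top')[:,:,::-1]
o[300:,:400]=cv2.resize(s,(400,300)); o[300:,400:]=cv2.resize(t,(400,300)); cv2.imwrite('pics/final.png',o)
M=(g>150).astype(np.uint8); M[np.hypot(xx-203,yy-207)>112]=0
for c in cv2.findContours(M,0,2)[0]:
    if cv2.contourArea(c)>150:
        (cx,cy),wh,an=cv2.minAreaRect(c); p=c[:,0]-[cx,cy]; v=np.linalg.svd(p.astype(float))[2][0]
        if v[0]*(cx-203)+v[1]*(cy-207)<0: v=-v
        print('line',round(cx),round(cy),np.round(wh),'cw angle axis',np.degrees(np.arctan2(-v[0],v[1])).round(1),'radial',np.degrees(np.arctan2(-(cx-203),cy-207)).round(1))
E
```

```text
t: 71.45
tool_pos: [508.3, 130.6, 186.7]
tcp_rot: [-180.0, 0.0, 5.9]
force: [0.0, -0.6, -0.6]
gripper_width: 0.495
ring ctr offset mm box x,y -1.5 -0.6 r 37.9 ctr [598.1 139.6]
red cw angle from front 120.6 760
tab [250. 199.] [497.9 130.6  78. ]
pose [508.3 130.6 186.7] [-180.     0.     5.8] F [ 0.8  0.8 -0.7] w 0.499 t 71.5
shift [ 9.18 -0.05  9.67] /n [ 9.177 -0.047  9.672] turn [-0.   0.   0.3]
line 147 175 [93. 19.] cw angle axis 119.7 radial 119.9
```

View pics/final.png

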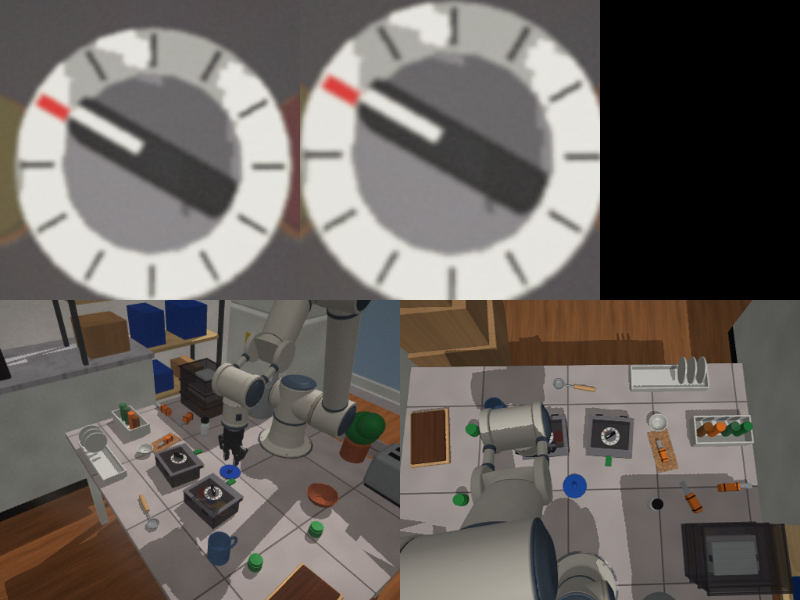

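```bash
python3 -c "
from h import *
print(robot.sign_off())"
```

```text
the job is handed in; nothing more can be done
None
```

The job is done and handed in, at about 71 s of the 210 s allowed.

- **Seal test:** In the left keeper the blade jammed at about 15 mm, reaching 10 N, so that seal is good. In the right one it slid in about 28 mm with no force, so that one leaks. The blade is back on its mat within 2 mm of where it started.
- **Jars:** All three (red, yellow and blue) were there, and all stand upright in the left keeper. The red one had been knocked about 4 cm before I picked it, so I measured it again first.
- **Lid:** I raised the left lid until it stood upright. On the first try at closing, the pinch slipped off the tab and left the lid at about 59°. I measured that from two views, pinched again and shut it. It pressed back with 19 N at the bottom, and the tab is where it began.
- **Dial:** The white line measures 119.7–119.9° and the red mark 120.6°, which agree to within about a degree.
- **Rest of the scene:** In the last pictures the right keeper is shut and its dial was never touched. The other kitchen things looked undisturbed, though the arm hid part of the table in the top view. I did not measure either of these.

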